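# Load, lock and focus the pottery sample camera

### The arm

A 6-joint arm with a two-finger parallel gripper is mounted at the origin on the work surface. World frame = base frame: x ahead of the robot, y to its left, z up, the work surface at z = 0. Lengths are in m, angles in rad, forces in N, time in s.
With the tool pointing down it reaches from about 0.425 to 0.95 m from the base axis. Payload 3.5 kg.
Tool frame: the origin (TCP) lies at the very end of the fingers, on their centre line; the grasp point (between the pads) lies 19 mm behind it (ctrl.grip_point_offset is the distance from the TCP to the grasp point, in m); z points along the fingers, y is the line along which they close (so a half turn about z gives the same grasp; the last joint's range is limited). The gripper opens to 85 mm and grips with 20 to 120 N. Pads are 22 mm wide; open, the fingers measure 114 mm over their backs; the gripper's body (76 mm by 85 mm) begins 54 mm behind the grasp point. The pads swing forward as they close: fully open they stand 13 mm farther back than shut.
Start: joints at [1.151, 0.286, 1.577, -0, 1.279, -0.15], TCP at [0.18, 0.651, 0.231] pointing down, gripper open.
Joint ranges: [-2.77, 2.77], [-0.9, 2.22], [0.21, 2.48], [-1.53, 4.67], [0.24, 2.81], [-2.84, 2.84]. Speed limits (rad/s): [2.79, 2.79, 3.14, 3.14, 3.14, 3.14].

### API

Orientations are given as a unit quaternion [x, y, z, w].
In Python, from plant import ctrl gives the robot as it stands. The module is installed in compiled form; this text tells all that it offers.
- The arm moves only by the shell command python3 -m pendant 'ROWS' [OPENING] [FORCE]. ROWS is JSON, a list of rows, each an object of numbers: "dx", "dy", "dz": the shift along the tool's x, y, z in cm; "twist": the turn about the tool's z in degrees. A call has 1 to 10 rows; each row is the pose to reach, as a shift and turn from the pose commanded when the call began, along the tool's axes at that moment; what a row does not reach only later rows make up. A row lasts 1/8 s, in which the tool goes at most 62.5 mm and 10.7 degrees, less where a joint would pass 70% of its speed; a pose out of reach is approached as far as the arm can. A call with a gripper value outside its range is refused whole. OPENING is the opening in per cent of the stroke, from 0 (shut) to 100 (fully open), set as the call begins (- or left out, the last holds). The fingers move at their own pace and stop on an object; FORCE is the grip in N (left out, the last holds). Time passes only in rows, so rows that repeat a pose let the fingers close. It gives the time, the measured TCP pose, the force, the opening and the grip force at its end, in the units of the state.
- ctrl.get_state(): the state, without advancing time (a new reading comes with each control period).
- ctrl.read_camera(name): name is "side" or "top" or "wrist"; returns a dict with "img" (384x512x3 uint8, red, green, blue), "depth" (384x512 float32, m along the optical axis (not along the pixel's ray), 0 where there is no reading), "camera_matrix" (3x3 intrinsics, pixels), "distortion" ([k1, k2, p1, p2, k3] as OpenCV has them; the pictures are not rectified), "xyz" and "rotation" of the camera in the world; the wrist camera has in their place "tool_from_camera" (4x4, takes a point from camera to tool coordinates, whose origin is the TCP and whose axes are the flange's). Camera axes: x right, y up, looking along -z (the intrinsics and any distortion apply to the point x, -y, -z); pixel columns grow to the right and rows downward; lengths in m; the calibration is good to about 2 mm. A picture is of the moment at which its call begins: read the wrist's pose just before it.
- ctrl.sign_off(): hands the job in; it is judged then, once.
The state is a dict: "time": time; "qpos": joint angles; "dq": joint speeds; "joint_efforts": joint torques, N m; "eef_pos": TCP position; "tcp_rot": TCP orientation; "contact_force": force on the tool from outside, world axes, zero at the start; "wrist_torque": the same for the moment, N m; "opening": opening from 0.0 (shut) to 1.0 (fully open); "finger_force": force on a finger pad.
Only numpy, scipy, OpenCV 4.12 (cv2) and the standard library are available. Lean on these libraries where they do the work, as an engineer would, in place of code of your own. Each camera call takes 0.05 s, during which the arm holds its last target. There are 200 camera calls.

### The job

Load every pottery sample lying on the table into the camera rig's carriage, one to a seat: tip each disc in with its near edge under the seat's steel lip, then level it flat in its recess. Only then push the carriage fully home towards the knob and drop the lock pin right down through the carriage's tongue into the base; after that turn the focus knob back (anticlockwise) to its stop, and from there exactly six clicks clockwise. Leave the terracotta pot and the jar where they are.

Things in the scene. Friction and masses are not known exactly. Their poses are not given: they have to be found in the camera images.
- mount0: Pottery sample (2 or 3 of three alike are present; None = absent, or held): a flat aluminium disc 48 mm across and 5 mm thick with a sawn square terracotta block 22 x 22 mm, 30 mm tall, fixed upright on its centre (35 mm tall in all, 60 g or so), standing on the table. Origin: centre of the disc's underside; z up the block, x and y square to the block's faces.
- mount1: Pottery sample (2 or 3 of three alike are present; None = absent, or held): a flat aluminium disc 48 mm across and 5 mm thick with a sawn square terracotta block 22 x 22 mm, 30 mm tall, fixed upright on its centre (35 mm tall in all, 60 g or so), standing on the table. Origin: centre of the disc's underside; z up the block, x and y square to the block's faces.
- mount2: Pottery sample (2 or 3 of three alike are present; None = absent, or held): a flat aluminium disc 48 mm across and 5 mm thick with a sawn square terracotta block 22 x 22 mm, 30 mm tall, fixed upright on its centre (35 mm tall in all, 60 g or so), standing on the table. Origin: centre of the disc's underside; z up the block, x and y square to the block's faces.
- seat0 (a point): Centre of the floor of the seat next to the tongue: a round recess 51 mm across, 5 mm deep, with a steel lip over its near (-x) side. Any sample may go in any of the three seats, 72 mm apart along y, all alike; they move with the carriage. Axes as the rig's: x away from the robot, y along the travel, z up.
- seat1 (a point): The same for the middle seat. The lip of each seat is 30 mm wide (along y); its underside is 9 mm and its top 13 mm above the recess floor; it reaches from 43 mm to 19.5 mm short of the seat's centre, on the -x side.
- seat2 (a point): The same for the seat next to the black tab. A level disc cannot drop into a seat, for the lip is in its way: tilt it about 20 degrees, near (-x) edge low, pass that edge some 4 mm under the lip, then level it.
- rig: The fixed grey rig on the table: base 12 mm thick, 170 mm (x) by about 495 mm (y), near edge 55 mm to -x of the origin; origin on the table, under the line of the seats. x away from the robot, y towards the knob end, z up. A black camera box (top 90 mm above the table) stands on its far side, its lens front 58 mm to +x of the seat line, at y = +10 mm.
- carriage (a joint): Carriage position (m), 0 = out (loading place), grows as it slides to +y (towards the knob); stop and home at 0.060. Sliding friction about 4 N; it stays where it is left. Its top face is 30 mm above the table, 100 mm (x) by 270 mm (y).
- tab_top (a point): Top centre of the black upright tab at the knob end of the carriage, by which it is pushed or pulled: 12 mm thick (y), 30 mm wide (x), standing 34 mm above the carriage's top face. Moves with the carriage; axes as the rig's.
- tongue_hole (a point): Centre of the mouth (top) of the 11 mm hole, right through the 10 mm thick tongue at the end of the carriage away from the knob, 30 mm above the table. Moves with the carriage.
- lug_hole (a point): Centre of the mouth of the 10 mm hole in the fixed base, 19 mm above the table and 19 mm deep; it lies right under the tongue's hole only when the carriage is home.
- pin: Loose steel lock pin, standing upright in a hole of a wooden stand at the start: shaft 8 mm across and 26 mm long with a chamfered tip, below a square head 16 x 16 mm, 28 mm tall. Origin: centre of the tip's end; z up to the head; x and y square to the head's faces. When fully in, the head rests on the tongue and the tip is 15 mm below the mouth of the base's hole. 50 g.
- pin_stand: Fixed wooden block 44 x 44 x 30 mm with a through hole of 10.5 mm in its middle that holds the pin; the pin's head rests on its top. Origin: centre of its underside.
- focus (a joint): Angle of the focus knob (rad): 0 = anticlockwise stop, grows clockwise seen from above. It clicks every 24 degrees (0.419 rad; 15 a turn) counted from the stop, and springs into the nearest click when let go (about 0.08 N m to pass from one to the next); six clicks = 2.513. It can be turned to nine clicks. It starts two to four clicks from the stop.
- focus_top (a point): Top centre of the focus knob, on its upright axis, 60 mm above the table: the knob is a bar 46 mm long, 12 mm wide and 30 mm tall on a round skirt 52 mm across, with a white line at the end that points to the dial. At joint 0 the bar lies along the rig's x with the white line at -x. The point's x runs along the bar and turns with it.
- pot: Bystander: small terracotta cup, 76 mm across and 70 mm tall; leave it alone. Origin: centre of its underside.
- jar: Bystander: small jar, 60 mm across and 90 mm tall; leave it alone. Origin: centre of its underside.
There are look-alikes about, which are no part of the job. Leave any red look-alike of the mount2 alone.

How it is judged:
On the way, in this order (a step that is already met when the one before it is completed fails the run):
1. every sample present lies flat in a seat, while the carriage is still out (((horizontal distance between mount0 and seat0 below 0.004 m and z of mount0 in the frame of seat0 between -0.002 and 0.002 m and angle between mount0's own z axis and vertical below 0.06 rad) or (horizontal distance between mount0 and seat1 below 0.004 m and z of mount0 in the frame of seat1 between -0.002 and 0.002 m and angle between mount0's own z axis and vertical below 0.06 rad) or (horizontal distance between mount0 and seat2 below 0.004 m and z of mount0 in the frame of seat2 between -0.002 and 0.002 m and angle between mount0's own z axis and vertical below 0.06 rad)) and ((horizontal distance between mount1 and seat0 below 0.004 m and z of mount1 in the frame of seat0 between -0.002 and 0.002 m and angle between mount1's own z axis and vertical below 0.06 rad) or (horizontal distance between mount1 and seat1 below 0.004 m and z of mount1 in the frame of seat1 between -0.002 and 0.002 m and angle between mount1's own z axis and vertical below 0.06 rad) or (horizontal distance between mount1 and seat2 below 0.004 m and z of mount1 in the frame of seat2 between -0.002 and 0.002 m and angle between mount1's own z axis and vertical below 0.06 rad)) and ((horizontal distance between mount2 and seat0 below 0.004 m and z of mount2 in the frame of seat0 between -0.002 and 0.002 m and angle between mount2's own z axis and vertical below 0.06 rad) or (horizontal distance between mount2 and seat1 below 0.004 m and z of mount2 in the frame of seat1 between -0.002 and 0.002 m and angle between mount2's own z axis and vertical below 0.06 rad) or (horizontal distance between mount2 and seat2 below 0.004 m and z of mount2 in the frame of seat2 between -0.002 and 0.002 m and angle between mount2's own z axis and vertical below 0.06 rad)) and value of joint carriage below 0.03 m), for 0.2 s.
2. the carriage is home and the pin is down through tongue and base (value of joint carriage above 0.056 m and horizontal distance between pin and lug_hole below 0.0035 m and z of pin in the frame of lug_hole below -0.011 m and angle between pin's own z axis and vertical below 0.12 rad), for 0.2 s.
3. the focus knob is back at its stop (value of joint focus below 0.12 rad), for 0.1 s.
At the end, for the whole second after the job is handed in: Each sample present rests in a seat (4 mm off centre, 2 mm in height, 0.06 rad at most), carriage beyond 56 mm, pin tip 11 mm or more below the base hole's mouth, within 3.5 mm of its axis and 0.12 rad of upright, focus knob at the sixth click (2.513 rad within 0.13) (all of step 2 and ((horizontal distance between mount0 and seat0 below 0.004 m and z of mount0 in the frame of seat0 between -0.002 and 0.002 m and angle between mount0's own z axis and vertical below 0.06 rad) or (horizontal distance between mount0 and seat1 below 0.004 m and z of mount0 in the frame of seat1 between -0.002 and 0.002 m and angle between mount0's own z axis and vertical below 0.06 rad) or (horizontal distance between mount0 and seat2 below 0.004 m and z of mount0 in the frame of seat2 between -0.002 and 0.002 m and angle between mount0's own z axis and vertical below 0.06 rad)) and ((horizontal distance between mount1 and seat0 below 0.004 m and z of mount1 in the frame of seat0 between -0.002 and 0.002 m and angle between mount1's own z axis and vertical below 0.06 rad) or (horizontal distance between mount1 and seat1 below 0.004 m and z of mount1 in the frame of seat1 between -0.002 and 0.002 m and angle between mount1's own z axis and vertical below 0.06 rad) or (horizontal distance between mount1 and seat2 below 0.004 m and z of mount1 in the frame of seat2 between -0.002 and 0.002 m and angle between mount1's own z axis and vertical below 0.06 rad)) and ((horizontal distance between mount2 and seat0 below 0.004 m and z of mount2 in the frame of seat0 between -0.002 and 0.002 m and angle between mount2's own z axis and vertical below 0.06 rad) or (horizontal distance between mount2 and seat1 below 0.004 m and z of mount2 in the frame of seat1 between -0.002 and 0.002 m and angle between mount2's own z axis and vertical below 0.06 rad) or (horizontal distance between mount2 and seat2 below 0.004 m and z of mount2 in the frame of seat2 between -0.002 and 0.002 m and angle between mount2's own z axis and vertical below 0.06 rad)) and linear speed of each of mount0, mount1, mount2 below 0.02 m/s and value of joint focus between 2.38327 and 2.64327 rad); the robot touches nothing.
It fails at once if the pot or the jar is pushed more than 20 mm (distance of any of pot, jar from where it was at the start of the episode above 0.02 m).
Of mount0, mount1, mount2 only 2 to 3 are there at a start; the rules pass over those that are not, and their reading is None.
At some moment in a run one of mount0, mount1, mount2 may be knocked a few centimetres aside while the robot is not near it.
It also fails if it takes over 210 s, if anything falls off the work surface, if the arm or the gripper's body presses on something with over 40 N, if the wrist force passes 120 N, or if a joint passes its speed limit or range.

## Working session

There is one attempt and no reset: what is moved stays moved. The work goes in short steps, Python scripts to look and compute and a shell command to move; the robot and the scene stay as the last step left them, time stands still between calls to the robot, and variables do not carry over. Pictures are saved under pics/ and viewed, at most 14 in all, crops included, and the job is handed in when it is done.

```bash
mkdir -p pics; cat > h.py <<'E'
import numpy as np, cv2
from scipy.spatial.transform import Rotation as R
from plant import ctrl
def shot(n,save=None):
    s=ctrl.get_state(); c=ctrl.read_camera(n)
    K=np.array(c['camera_matrix']);D=np.array(c['distortion'],float)
    if 'tool_from_camera' in c:
        T=np.array(c['tool_from_camera']);Rt=R.from_quat(s['tcp_rot']).as_matrix()
        o=Rt@T[:3,3]+np.array(s['eef_pos']);Rc=Rt@T[:3,:3]
    else:
        o=np.array(c['xyz']);Rc=np.array(c['rotation'])
        if Rc.shape!=(3,3): Rc=R.from_quat(Rc.ravel()).as_matrix()
    if save: cv2.imwrite('pics/'+save,c['img'][:,:,::-1])
    return dict(img=c['img'],depth=c['depth'],K=K,D=D,o=o,R=Rc,s=s)
def rays(f,uv):
    p=cv2.undistortPoints(np.array(uv,float).reshape(-1,1,2),f['K'],f['D']).reshape(-1,2)
    return np.c_[p[:,0],-p[:,1],-np.ones(len(p))]@f['R'].T
def onplane(f,uv,z):
    d=rays(f,uv); return f['o']+d*((z-f['o'][2])/d[:,2])[:,None]
def bydepth(f,uv):
    uv=np.array(uv,int).reshape(-1,2); return f['o']+rays(f,uv)*f['depth'][uv[:,1],uv[:,0]][:,None]
def cloud(f):
    h,w=f['depth'].shape;u,v=np.meshgrid(np.arange(w),np.arange(h))
    return (f['o']+rays(f,np.c_[u.ravel(),v.ravel()])*f['depth'].ravel()[:,None]).reshape(h,w,3)
E
python3 - <<'E'
from h import *
for n in ('top','side','wrist'):
    f=shot(n,n+'0.png'); print(n,f['o'],f['R'].round(2).tolist(),f['K'].round(0).tolist(),f['D'])
s=ctrl.get_state();print(s['time'],R.from_quat(s['tcp_rot']).as_matrix().round(3),s['opening'],s['contact_force'],ctrl.grip_point_offset)
a=[cv2.imread('pics/%s0.png'%n) for n in('top','side')]
E
```

```text
top [0.38111784 0.00509998 1.31386869] [[0.02, 0.99, -0.14], [-1.0, 0.02, -0.01], [-0.01, 0.14, 0.99]] [[419.0, 0.0, 261.0], [0.0, 419.0, 186.0], [0.0, 0.0, 1.0]] [0.0196853 0.        0.        0.        0.       ]
side [ 0.12586315 -0.43409948  0.7063636 ] [[0.72, 0.49, -0.49], [-0.7, 0.51, -0.5], [0.01, 0.7, 0.71]] [[360.0, 0.0, 251.0], [0.0, 360.0, 189.0], [0.0, 0.0, 1.0]] [-0.05594472  0.          0.          0.          0.        ]
wrist [0.1119866  0.66848937 0.37336109] [[0.27, -0.92, -0.27], [0.96, 0.26, 0.08], [-0.0, -0.28, 0.96]] [[274.0, 0.0, 251.0], [0.0, 274.0, 190.0], [0.0, 0.0, 1.0]] [-0.03033838  0.          0.          0.          0.        ]
0.15 [[-0.964  0.267 -0.001]
 [ 0.267  0.964 -0.002]
 [ 0.    -0.002 -1.   ]] 1.0022384994386018 [-0.20298948  0.52001664  0.76452797] 0.0187
```

View pics/top0.png

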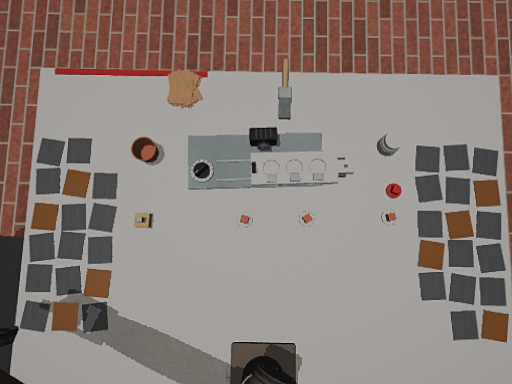

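View pics/side0.png

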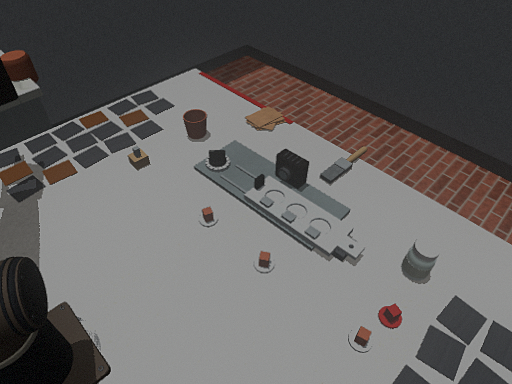

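Top view: samples at (245,219), (307,218), (389,216); the red look-alike at (393,191); pin in its wooden stand at (143,220); knob (203,170); seats at (271,168), (294,168), (317,168); tongue ~(345,166); pot (145,149), jar (388,145). The orange tiles on both sides and the red-disc sample are the possible confusions; I choose the three white/silver discs with terracotta blocks. Wooden pin stand is unique.

```bash
python3 - <<'E'
from h import *
f=shot('top')
img=f['img'];P=cloud(f)
hsv=cv2.cvtColor(img,cv2.COLOR_RGB2HSV)
m=((hsv[...,0]<14)&(hsv[...,1]>90)&(hsv[...,2]>60)).astype(np.uint8)
n,l,st,ce=cv2.connectedComponentsWithStats(m)
for i in range(1,n):
    if 10<st[i,4]<2000 and 180<ce[i][1]<240 and 200<ce[i][0]<410:
        print(ce[i].round(1),st[i,4],hsv[l==i].mean(0).round(0),onplane(f,[ce[i]],.030)[0].round(4), np.median(P[l==i],0).round(3))
for nm,u,z in [('knob',(203,170),.06),('s2',(271,168),.03),('s1',(294,168),.03),('s0',(317,168),.03),('pin',(143,220),.05),('tab',(254,168),.064),('tong',(347,166),.03),('jar',(388,145),.09)]:
    print(nm,onplane(f,[u],z)[0].round(3),bydepth(f,[u]).round(3))
c=np.vstack([img[120:240,120:260],img[120:240,250:390]]);
cv2.imwrite('pics/c1.png',cv2.resize(img[120:240,120:420],None,fx=2.6,fy=2.6,interpolation=cv2.INTER_CUBIC)[:,:,::-1])
E
```

```text
[393.2 190.1] 162 [  1. 186. 150.] [ 0.5583 -0.3898  0.03  ] [ 0.559 -0.394  0.007]
[391.5 216.2] 49 [  8. 152. 154.] [ 0.4777 -0.3827  0.03  ] [ 0.478 -0.382  0.036]
[244.  218.8] 50 [  8. 151. 152.] [0.4605 0.0671 0.03  ] [0.46  0.067 0.036]
[306.8 217.8] 51 [  8. 149. 151.] [ 0.4674 -0.125   0.03  ] [ 0.467 -0.125  0.035]
knob [0.604 0.194 0.06 ] [[0.607 0.197 0.043]]
s2 [ 0.62  -0.013  0.03 ] [[ 0.621 -0.013  0.024]]
s1 [ 0.621 -0.084  0.03 ] [[ 0.623 -0.085  0.023]]
s0 [ 0.623 -0.156  0.03 ] [[ 0.623 -0.156  0.027]]
pin [0.45 0.37 0.05] [[0.45  0.371 0.047]]
tab [0.613 0.039 0.064] [[0.613 0.039 0.064]]
tong [ 0.631 -0.249  0.03 ] [[ 0.632 -0.25   0.026]]
jar [ 0.685 -0.359  0.09 ] [[ 0.684 -0.358  0.094]]
```

View pics/c1.png

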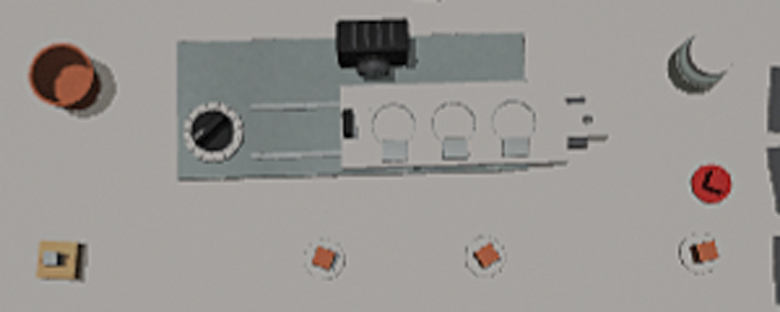

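```bash
cat >> h.py <<'E'
def to(x,y,z,yaw=0):
    """yaw: deg of tool-y from world y (ccw, tool pointing down); prints cm / deg in tool axes"""
    s=ctrl.get_state();Rt=R.from_quat(s['tcp_rot']).as_matrix()
    d=Rt.T@(np.array([x,y,z])-s['eef_pos'])*100
    cur=np.degrees(np.arctan2(-Rt[0,1],Rt[1,1])); tw=-(yaw-cur)
    tw=(tw+90)%180-90
    print('t',round(s['time'],2),'pos',np.round(s['eef_pos'],4),'yaw',round(cur,2),'q6',round(s['qpos'][5],2),'F',np.round(s['contact_force'],1),'op',round(s['opening'],3),'-> d',d.round(2),'twist',round(tw,2))
E
python3 -c "
from h import *
to(.50,-.03,.2,0)"
```

```text
t 0.2 pos [0.1797 0.6502 0.2304] yaw -15.46 q6 -0.15 F [-0.3 -0.1 -0.3] op 1.002 -> d [-49.   -57.02   3.12] twist -15.46
```

```bash
python3 -m pendant '[{"dx":-24.5,"dy":-28.5,"dz":0,"twist":-8},{"dx":-24.5,"dy":-28.5,"dz":0,"twist":-8},{"dx":-24.5,"dy":-28.5,"dz":0,"twist":-8},{"dx":-24.5,"dy":-28.5,"dz":0,"twist":-8},{"dx":-24.5,"dy":-28.5,"dz":0,"twist":-8},{"dx":-24.5,"dy":-28.5,"dz":0,"twist":-8},{"dx":-49,"dy":-57,"dz":3,"twist":-15.5},{"dx":-49,"dy":-57,"dz":3,"twist":-15.5},{"dx":-49,"dy":-57,"dz":3,"twist":-15.5}]' 
python3 -m pendant '[{"dx":0},{"dx":0},{"dx":0}]'
python3 -c "
from h import *
to(.50,-.03,.2,0)"
```

```text
time: 1.32
eef_pos: [0.4198, 0.1404, 0.2165]
tcp_rot: [-0.0, 1.0, 0.0, 0.001]
contact_force: [1.2, 0.4, 0.2]
opening: 1.001
finger_force: 0.0
t 1.32 pos [0.4198 0.1404 0.2165] yaw 0.04 q6 -1.48 F [1.2 0.4 0.2] op 1.001 -> d [ -8.   -17.04   1.66] twist 0.04$[0]: bad value
```

```bash
python3 -m pendant '[{"dx":-8,"dy":-17,"dz":1.7,"twist":0},{"dx":-8,"dy":-17,"dz":1.7,"twist":0},{"dx":-8,"dy":-17,"dz":1.7,"twist":0},{"dx":-8,"dy":-17,"dz":1.7,"twist":0},{"dx":-8,"dy":-17,"dz":1.7,"twist":0},{"dx":-8,"dy":-17,"dz":1.7,"twist":0}]' 
python3 -c "
from h import *
to(.50,-.03,.2,0)
shot('wrist','w1.png')"
```

```text
time: 2.08
eef_pos: [0.499, -0.0265, 0.1994]
tcp_rot: [-0.001, 1.0, 0.0, -0.0]
contact_force: [-0.0, 0.1, 0.2]
opening: 1.002
finger_force: 0.0
t 2.08 pos [ 0.499  -0.0265  0.1994] yaw 0.14 q6 -1.83 F [-0.   0.1  0.2] op 1.002 -> d [-0.1  -0.35 -0.06] twist 0.14
```

View pics/w1.png

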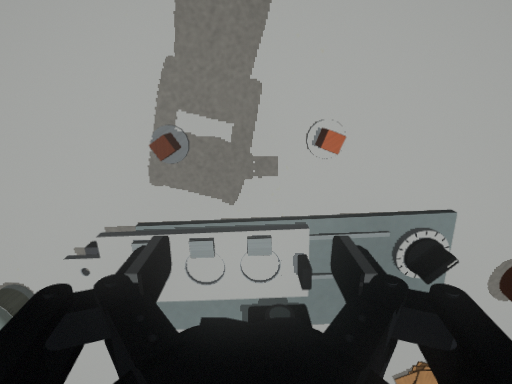

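Wrist view shows two samples at (168,147) and (331,140), seats 1 and 2 at (206,266), (260,263), tab (303,270), knob (425,255); fingers hide seat 0.

```bash
cat >> h.py <<'E'
def blocks(f,zlo=.029,zhi=.041,xmax=.56):
    P=cloud(f);m=((P[...,2]>zlo)&(P[...,2]<zhi)&(f['depth']>.05)&(P[...,0]<xmax)).astype(np.uint8)
    n,l,st,ce=cv2.connectedComponentsWithStats(m);out=[]
    for i in range(1,n):
        if st[i,4]>60 and st[i,4]<3000:
            q=P[l==i];(c,w,a)=cv2.minAreaRect((q[:,:2]*1000).astype(np.float32))
            a=(a+45)%90-45
            print('blk px',ce[i].round(0),'c',np.round(np.array(c)/1000,4),'w',np.round(w,1),'ang',round(a,1),'z',np.median(q[:,2]).round(4))
E
python3 - <<'E'
from h import *
f=shot('wrist');blocks(f);P=cloud(f)
# rig near edge of the base
m=(P[...,2]>.006)&(P[...,2]<.018)
e=[]
for u in range(150,450,6):
    r=np.where(m[205:235,u])[0]
    if len(r): e.append(P[205+r[0],u])
e=np.array(e);k=np.polyfit(e[:,1],e[:,0],1);res=e[:,0]-np.polyval(k,e[:,1]);g=abs(res)<.003;k=np.polyfit(e[g,1],e[g,0],1)
print('base near edge x=',k,'yaw',np.degrees(-np.arctan(k[0])),g.sum(),len(e))
# carriage top
m=((P[...,2]>.0265)&(P[...,2]<.0335)&(P[...,0]>.53)).astype(np.uint8)
e=[]
for u in range(105,305,4):
    r=np.where(m[215:250,u])[0]
    if len(r): e.append(P[215+r[0],u])
e=np.array(e);k=np.polyfit(e[:,1],e[:,0],1);print('carr near',k,len(e), np.degrees(-np.arctan(k[0])), np.abs(e[:,0]-np.polyval(k,e[:,1])).max(), np.median(e[:,2]))
# recess
for (u,v) in((206,266),(260,263)):
    w=P[v-28:v+28,u-28:u+28];mm=((w[...,2]<.0278)&(w[...,2]>.015)).astype(np.uint8)
    q=w[mm>0];print('recess z',np.median(q[:,2]).round(4),'n',len(q),'x',q[:,0].min().round(4),q[:,0].max().round(4),'y',q[:,1].min().round(4),q[:,1].max().round(4),cv2.minEnclosingCircle((q[:,:2]*1000).astype(np.float32)))
# tab
mm=(P[...,2]>.058)&(P[...,2]<.069)&(P[...,0]>.55)&(P[...,1]<.1)&(P[...,1]>0)
q=P[mm];print('tab',len(q),q.mean(0).round(4), cv2.minAreaRect((q[:,:2]*1000).astype(np.float32)))
mm=(P[...,2]>.055)&(P[...,2]<.064)&(P[...,0]>.55)&(P[...,1]>.12)&(P[...,1]<.26)
q=P[mm];print('knob',len(q),q.mean(0).round(4), cv2.minAreaRect((q[:,:2]*1000).astype(np.float32)))
E
```

```text
blk px [332. 141.] c [0.4631 0.0647] w [22.8 22.1] ang -19.7 z 0.0355
blk px [162. 147.] c [ 0.4701 -0.1279] w [22.1 22.3] ang 35.2 z 0.0355
base near edge x= [-0.04687515  0.56769812] yaw 2.68378365819921 50 50
carr near [-0.04749957  0.57268857] 50 2.719480954610092 0.0007430985025839165 0.028472196009018763
recess z 0.0258 n 847 x 0.6088 0.6533 y -0.113 -0.0633 ((628.938720703125, -87.9659423828125), 25.380409240722656)
recess z 0.0258 n 862 x 0.607 0.6496 y -0.0397 0.0103 ((625.1665649414062, -14.985193252563477), 25.386991500854492)
tab 285 [0.6234 0.0366 0.0636] ((648.3906860351562, 37.5242805480957), (51.755706787109375, 83.73014068603516), 72.10115051269531)
knob 458 [0.6118 0.2    0.0597] ((613.0209350585938, 201.48178100585938), (14.349983215332031, 45.74695587158203), 46.10020446777344)
```

```bash
python3 -m pendant '[{"dx":3,"dy":-10,"dz":6,"twist":10},{"dx":3,"dy":-10,"dz":10,"twist":20},{"dx":3,"dy":-10,"dz":10,"twist":30},{"dx":3,"dy":-10,"dz":10,"twist":40},{"dx":3,"dy":-10.1,"dz":10,"twist":50},{"dx":3,"dy":-10.1,"dz":10,"twist":55},{"dx":3,"dy":-10.1,"dz":10,"twist":55},{"dx":3,"dy":-10.1,"dz":10,"twist":55}]' 60 30
python3 - <<'E'
from h import *
f=shot('wrist','w2.png');blocks(f)
to(.4701,-.1279,.014,-54.8)
E
```

```text
time: 3.18
eef_pos: [0.4696, -0.1282, 0.0996]
tcp_rot: [0.46, 0.888, -0.0, 0.0]
contact_force: [0.4, -0.3, 0.4]
opening: 0.603
finger_force: 0.0
blk px [250. 199.] c [ 0.4701 -0.1272] w [22.  21.8] ang 34.4 z 0.0355
t 3.23 pos [ 0.4696 -0.1283  0.0996] yaw -54.85 q6 -1.09 F [ 0.3 -0.6  0.3] op 0.596 -> d [0.01 0.06 8.56] twist -0.05
```

View pics/w2.png

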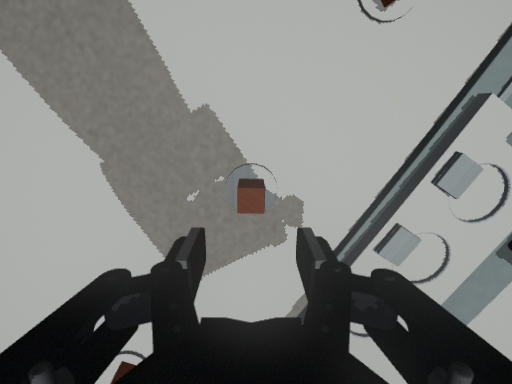

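Close view confirms a grey aluminium disc with terracotta block at (250,199), centred between the fingertips (205 and 297). Descend and grip.

```bash
python3 -m pendant '[{"dx":0,"dy":0,"dz":5,"twist":0},{"dx":0,"dy":0,"dz":8.5,"twist":0},{"dx":0,"dy":0,"dz":8.5,"twist":0},{"dx":0,"dy":0,"dz":8.5,"twist":0}]' 
python3 -m pendant '[{"dx":0,"dy":0,"dz":0,"twist":0},{"dx":0,"dy":0,"dz":0,"twist":0},{"dx":0,"dy":0,"dz":0,"twist":0},{"dx":0,"dy":0,"dz":0,"twist":0},{"dx":0,"dy":0,"dz":0,"twist":0},{"dx":0,"dy":0,"dz":-5,"twist":0},{"dx":0,"dy":0,"dz":-9,"twist":0},{"dx":0,"dy":0,"dz":-9,"twist":0}]' 0 40
python3 -c "
from h import *
to(.6309+.0065,-.1594,.11,-87.3)"
```

```text
time: 3.72
eef_pos: [0.4705, -0.1291, 0.0157]
tcp_rot: [0.461, 0.887, 0.0, 0.001]
contact_force: [0.4, 0.3, 0.5]
opening: 0.601
finger_force: 0.0
time: 4.72
eef_pos: [0.472, -0.1299, 0.1083]
tcp_rot: [0.461, 0.887, 0.0, 0.004]
contact_force: [0.2, -0.0, -0.7]
opening: 0.245
finger_force: 39.7
t 4.72 pos [ 0.472  -0.1299  0.1083] yaw -54.95 q6 -1.09 F [ 0.2 -0.  -0.7] op 0.245 -> d [-11.91  11.85  -0.03] twist 32.35
```

```bash
python3 -m pendant '[{"dx":-3,"dy":3,"dz":0,"twist":10},{"dx":-7,"dy":7,"dz":0,"twist":20},{"dx":-12,"dy":12,"dz":0,"twist":32},{"dx":-12,"dy":12,"dz":0,"twist":32.3},{"dx":-12,"dy":12,"dz":0,"twist":32.3},{"dx":-12,"dy":12,"dz":0,"twist":32.3},{"dx":-12,"dy":12,"dz":0,"twist":32.3}]' 
cat >> h.py <<'E'
def seats(f):
    P=cloud(f);m=((P[...,2]<.0278)&(P[...,2]>.02)&(P[...,0]>.59)&(P[...,0]<.67)).astype(np.uint8)
    m=cv2.morphologyEx(m,cv2.MORPH_OPEN,np.ones((3,3)))
    n,l,st,ce=cv2.connectedComponentsWithStats(m)
    for i in range(1,n):
        if st[i,4]>250:
            q=P[l==i];c=cv2.minEnclosingCircle((q[:,:2]*1000).astype(np.float32));print('seat px',ce[i].round(0),st[i,4],np.round(c[0],1),round(c[1],1),'z',np.median(q[:,2]).round(4),'xmax',q[:,0].max().round(4))
E
python3 - <<'E'
from h import *
f=shot('wrist','w3.png');seats(f)
to(.6374,-.1591,.11,-87.3)
E
```

```text
time: 5.6
eef_pos: [0.6356, -0.1578, 0.1045]
tcp_rot: [0.69, 0.724, -0.0, -0.0]
contact_force: [0.3, -0.3, -0.7]
opening: 0.243
finger_force: 39.7
seat px [243.  18.] 2299 [626.5 -21.1] 24.3 z 0.0257 xmax 0.6492
seat px [243. 108.] 3291 [627. -87.] 25.5 z 0.0257 xmax 0.6523
seat px [241. 181.] 911 [ 630.9 -152.4] 22.7 z 0.0256 xmax 0.6535
t 5.65 pos [ 0.6358 -0.1579  0.1048] yaw -87.25 q6 -0.45 F [-0.2 -0.5 -0.3] op 0.25 -> d [-0.13  0.15 -0.52] twist 0.05
```

View pics/w3.png

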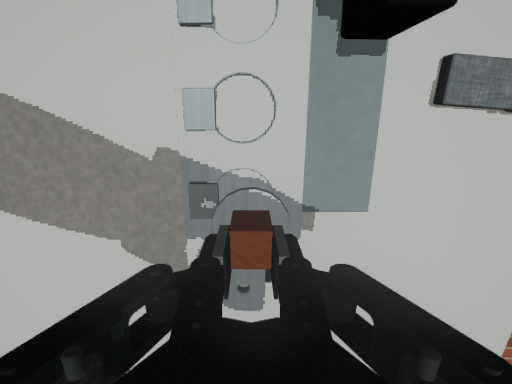

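```bash
python3 -m pendant '[{"dx":-0.1,"dy":0.1,"dz":2.5,"twist":0},{"dx":-0.1,"dy":0.1,"dz":5,"twist":0},{"dx":-0.1,"dy":0.1,"dz":5.5,"twist":0},{"dx":-0.1,"dy":0.1,"dz":5.8,"twist":0},{"dx":-0.1,"dy":0.1,"dz":5.9,"twist":0},{"dx":-0.1,"dy":0.1,"dz":5.9,"twist":0}]' 
python3 -c "
from h import *
to(.6369,-.1588,.0445,-87.3)"
```

```text
time: 6.4
eef_pos: [0.6384, -0.1593, 0.0465]
tcp_rot: [0.69, 0.724, 0.0, 0.001]
contact_force: [0.4, -0.5, 0.1]
opening: 0.246
finger_force: 39.8
t 6.4 pos [ 0.6384 -0.1593  0.0465] yaw -87.26 q6 -0.45 F [ 0.4 -0.5  0.1] op 0.246 -> d [ 0.05 -0.14  0.2 ] twist 0.04
```

```bash
python3 -m pendant '[{"dx":0.05,"dy":-0.15,"dz":0.1,"twist":0},{"dx":0.05,"dy":-0.15,"dz":0.15,"twist":0},{"dx":0.05,"dy":-0.15,"dz":0.2,"twist":0},{"dx":0.05,"dy":-0.15,"dz":0.2,"twist":0}]' 
python3 -c "
from h import *
to(.6369,-.1588,.0445,-87.3)"
```

```text
time: 6.9
eef_pos: [0.6381, -0.1592, 0.0462]
tcp_rot: [0.69, 0.724, 0.001, 0.002]
contact_force: [-0.3, -0.3, 7.1]
opening: 0.248
finger_force: 40.8
t 6.9 pos [ 0.6381 -0.1592  0.0462] yaw -87.26 q6 -0.45 F [-0.3 -0.3  7.1] op 0.248 -> d [ 0.05 -0.12  0.17] twist 0.04
```

```bash
python3 -m pendant '[{"dx":0.05,"dy":-0.05,"dz":-0.3,"twist":0},{"dx":0.05,"dy":-0.05,"dz":-0.3,"twist":0},{"dx":0.05,"dy":-0.05,"dz":-0.3,"twist":0}]' 
python3 -c "
from h import *
to(.6365,-.1589,.0465,-87.3)"
```

```text
time: 7.28
eef_pos: [0.6352, -0.1579, 0.0463]
tcp_rot: [0.69, 0.724, -0.0, -0.001]
contact_force: [-1.6, 0.7, 2.7]
opening: 0.248
finger_force: 40.2
t 7.28 pos [ 0.6352 -0.1579  0.0463] yaw -87.25 q6 -0.45 F [-1.6  0.7  2.7] op 0.248 -> d [-0.11  0.13 -0.02] twist 0.05
```

```bash
python3 -m pendant '[{"dx":0,"dy":0.08,"dz":-0.1,"twist":0},{"dx":0,"dy":0.08,"dz":-0.1,"twist":0},{"dx":0,"dy":0.08,"dz":-0.1,"twist":0},{"dx":0,"dy":0.08,"dz":-0.1,"twist":0},{"dx":0,"dy":0.08,"dz":-0.1,"twist":0}]' 46
python3 - <<'E'
from h import *
to(.6365,-.1589,.0465,-87.3)
f=shot('wrist','w4.png');P=cloud(f)
E
```

```text
time: 7.9
eef_pos: [0.6365, -0.1581, 0.0474]
tcp_rot: [0.69, 0.724, -0.0, -0.0]
contact_force: [-0.7, 0.1, -0.2]
opening: 0.462
finger_force: 0.0
t 7.9 pos [ 0.6365 -0.1581  0.0474] yaw -87.26 q6 -0.45 F [-0.7  0.1 -0.2] op 0.462 -> d [-0.08 -0.    0.09] twist 0.04
```

View pics/w4.png

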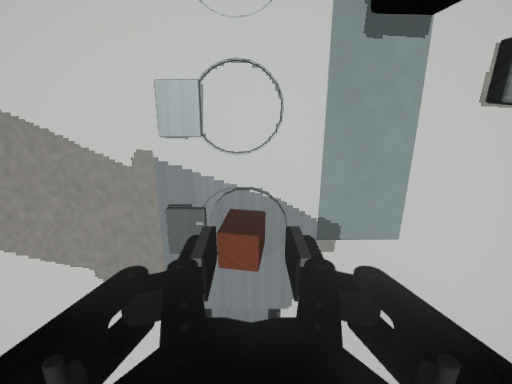

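```bash
python3 -m pendant '[{"dx":-0.06,"dy":-0.5,"dz":0,"twist":0},{"dx":-0.06,"dy":-0.8,"dz":0,"twist":0},{"dx":-0.06,"dy":-1.0,"dz":0,"twist":0},{"dx":-0.06,"dy":-1.2,"dz":0,"twist":0},{"dx":-0.06,"dy":-1.35,"dz":0,"twist":0},{"dx":-0.06,"dy":-1.35,"dz":0,"twist":0},{"dx":-0.06,"dy":-1.35,"dz":0,"twist":0}]'
python3 - <<'E'
from h import *
to(.6304,-.1591,.0465,-87.3)
f=shot('wrist','w5.png')
blocks(f,.056,.064,.7)
E
```

```text
time: 8.82
eef_pos: [0.6231, -0.1593, 0.0474]
tcp_rot: [0.69, 0.724, -0.0, 0.0]
contact_force: [0.2, 0.3, -0.7]
opening: 0.461
finger_force: 0.0
t 8.82 pos [ 0.6231 -0.1593  0.0474] yaw -87.26 q6 -0.46 F [ 0.2  0.3 -0.7] op 0.461 -> d [-0.01  0.73  0.09] twist 0.04
blk px [256. 244.] c [ 0.6315 -0.1581] w [22.6 23.8] ang 2.0 z 0.0627
blk px [205. 240.] c [ 0.6035 -0.1592] w [13.3 22.4] ang 40.0 z 0.0604
blk px [296. 240.] c [ 0.6459 -0.1572] w [22.3 13.2] ang -34.6 z 0.0604
```

View pics/w5.png

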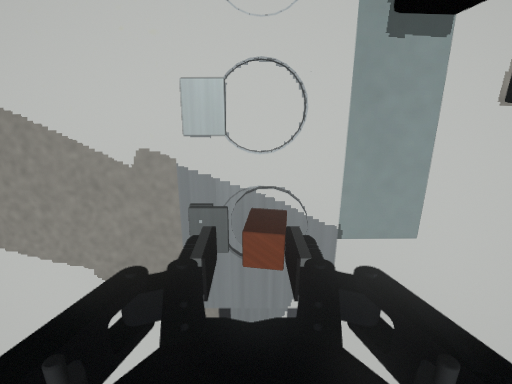

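```bash
python3 -m pendant '[{"dx":0,"dy":-0.1,"dz":0,"twist":0},{"dx":0,"dy":-0.2,"dz":0,"twist":0},{"dx":0,"dy":-0.2,"dz":0,"twist":0}]'
python3 - <<'E'
from h import *
to(.6304,-.1591,.0465,-87.3)
f=shot('wrist')
blocks(f,.056,.066,.7)
E
```

```text
time: 9.25
eef_pos: [0.621, -0.1594, 0.0474]
tcp_rot: [0.69, 0.724, -0.0, -0.0]
contact_force: [0.0, 0.2, -0.2]
opening: 0.464
finger_force: 0.1
t 9.25 pos [ 0.621  -0.1594  0.0474] yaw -87.26 q6 -0.46 F [ 0.   0.2 -0.2] op 0.464 -> d [-0.02  0.94  0.09] twist 0.04
blk px [263. 246.] c [ 0.6296 -0.1582] w [23.  23.3] ang 3.0 z 0.0638
blk px [296. 240.] c [ 0.6436 -0.1571] w [22.3 13.5] ang -34.5 z 0.0615
blk px [205. 241.] c [ 0.5962 -0.1612] w [14.  22.5] ang 2.6 z 0.0614
```

```bash
cat >> h.py <<'E'
def top(f,c,r=.009,zlo=.05,zhi=.07):
    P=cloud(f);q=P[(np.hypot(P[...,0]-c[0],P[...,1]-c[1])<r)&(P[...,2]>zlo)&(P[...,2]<zhi)]
    zm=np.median(q[:,2]);q=q[abs(q[:,2]-zm)<.006];m=q.mean(0);n=np.linalg.svd(q-m)[2][2];n*=np.sign(n[2])
    print('top',len(q),m.round(4),'n',n.round(3))
E
python3 - <<'E'
from h import *
f=shot('wrist','w6.png');top(f,(.6296,-.1582));seats(f)
f=shot('side');top(f,(.63,-.158))
E
```

```text
top 820 [ 0.6296 -0.158   0.0643] n [-0.158 -0.085  0.984]
seat px [265.   6.] 681 [624.4 -32.8] 16.5 z 0.0257 xmax 0.6409
seat px [266. 105.] 6027 [627.1 -86.9] 25.6 z 0.0257 xmax 0.6526
top 18 [ 0.6313 -0.1617  0.0627] n [-0.234 -0.209  0.95 ]
```

View pics/w6.png

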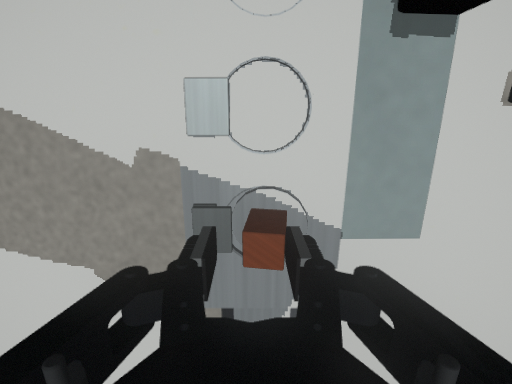

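```bash
python3 -m pendant '[{"dx":0,"dy":-0.1,"dz":0,"twist":0},{"dx":0,"dy":-0.2,"dz":0,"twist":0},{"dx":0,"dy":-0.3,"dz":0,"twist":0},{"dx":0,"dy":-0.3,"dz":0,"twist":0}]'
python3 - <<'E'
from h import *
to(.6304,-.1591,.0465,-87.3)
f=shot('wrist')
top(f,(.6276,-.158))
E
```

```text
time: 9.9
eef_pos: [0.6181, -0.1596, 0.0476]
tcp_rot: [0.69, 0.724, 0.0, 0.0]
contact_force: [-0.1, -0.6, -0.2]
opening: 0.46
finger_force: 0.3
t 9.9 pos [ 0.6181 -0.1596  0.0476] yaw -87.26 q6 -0.46 F [-0.1 -0.6 -0.2] op 0.46 -> d [-0.    1.23  0.11] twist 0.04
top 835 [ 0.6276 -0.1578  0.0646] n [-0.172 -0.069  0.983]
```

```bash
python3 -m pendant '[{"dx":0,"dy":0.5,"dz":0,"twist":0},{"dx":0,"dy":0.5,"dz":-3,"twist":0},{"dx":0.1,"dy":1.2,"dz":-4,"twist":-10},{"dx":0.1,"dy":1.2,"dz":-4,"twist":-20},{"dx":0.1,"dy":1.2,"dz":-4,"twist":-30},{"dx":0.1,"dy":1.2,"dz":-4,"twist":-40},{"dx":0.1,"dy":1.2,"dz":-4,"twist":-50},{"dx":0.1,"dy":1.2,"dz":-4,"twist":-60},{"dx":0.1,"dy":1.2,"dz":-4,"twist":-70},{"dx":0.1,"dy":1.2,"dz":-4,"twist":-80}]'
python3 -m pendant '[{"dx":0,"dy":0,"dz":0,"twist":-10},{"dx":0,"dy":0,"dz":0,"twist":-10},{"dx":0,"dy":0,"dz":0,"twist":-10}]' 50
python3 - <<'E'
from h import *
to(.6310,-.1585,.043,2.7)
f=shot('wrist','w7.png')
top(f,(.6276,-.158));seats(f)
E
```

```text
time: 11.2
eef_pos: [0.63, -0.1578, 0.0872]
tcp_rot: [0.06, 0.998, 0.0, -0.0]
contact_force: [1.0, -0.1, 0.3]
opening: 0.46
finger_force: 0.0
time: 11.58
eef_pos: [0.63, -0.1579, 0.0873]
tcp_rot: [-0.023, 1.0, 0.0, -0.0]
contact_force: [-0.1, -0.3, -0.7]
opening: 0.503
finger_force: 0.0
t 11.57 pos [ 0.63   -0.1579  0.0873] yaw 2.6 q6 -2.02 F [-0.1 -0.3 -0.7] op 0.503 -> d [-0.1  -0.07  4.43] twist -0.1
top 568 [ 0.6273 -0.1581  0.0632] n [-0.085 -0.115  0.99 ]
seat px [432. 204.] 2553 [624.6 -13.9] 25.4 z 0.0258 xmax 0.6498
seat px [342. 205.] 2681 [627.9 -86.3] 25.3 z 0.0257 xmax 0.6525
```

View pics/w7.png

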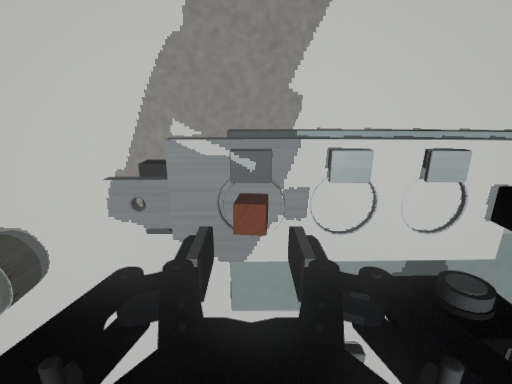

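```bash
python3 -m pendant '[{"dx":0,"dy":-0.1,"dz":3,"twist":0},{"dx":0,"dy":-0.1,"dz":4.3,"twist":0},{"dx":0,"dy":-0.1,"dz":4.3,"twist":0},{"dx":0,"dy":-0.1,"dz":4.3,"twist":0}]'
python3 -m pendant '[{"dx":0,"dy":0,"dz":0,"twist":0},{"dx":0,"dy":0,"dz":0,"twist":0},{"dx":0,"dy":0,"dz":0,"twist":0},{"dx":0,"dy":0,"dz":0,"twist":0},{"dx":0,"dy":0,"dz":0,"twist":0}]' 0 20
python3 - <<'E'
from h import *
to(.6304,-.1591,.043,2.7)
f=shot('wrist')
top(f,(.6285,-.158))
E
```

```text
time: 12.12
eef_pos: [0.6306, -0.1592, 0.0453]
tcp_rot: [-0.024, 1.0, -0.0, 0.001]
contact_force: [0.4, -0.2, -0.1]
opening: 0.503
finger_force: 0.0
time: 12.75
eef_pos: [0.6308, -0.1592, 0.0453]
tcp_rot: [-0.024, 1.0, -0.0, 0.001]
contact_force: [0.7, 0.3, 3.2]
opening: 0.252
finger_force: 21.3
t 12.75 pos [ 0.6308 -0.1592  0.0453] yaw 2.74 q6 -2.02 F [0.7 0.3 3.2] op 0.252 -> d [0.04 0.01 0.23] twist 0.04
top 894 [ 0.6284 -0.158   0.0624] n [-0.053 -0.059  0.997]
```

```bash
python3 -m pendant '[{"dx":0,"dy":0,"dz":0.1,"twist":0},{"dx":0,"dy":0,"dz":0.2,"twist":0},{"dx":0,"dy":0,"dz":0.2,"twist":0}]'
python3 - <<'E'
from h import *
to(.6304,-.1591,.043,2.7)
f=shot('wrist')
top(f,(.6285,-.158)); top(f,(.5,-.0),.1,-.01,.01)
E
```

```text
time: 13.18
eef_pos: [0.6312, -0.1582, 0.0439]
tcp_rot: [-0.024, 1.0, 0.001, 0.001]
contact_force: [1.4, 3.2, 6.7]
opening: 0.253
finger_force: 19.2
t 13.18 pos [ 0.6312 -0.1582  0.0439] yaw 2.7 q6 -2.02 F [1.4 3.2 6.7] op 0.253 -> d [ 0.09 -0.08  0.09] twist -0.0
top 892 [ 0.6284 -0.158   0.0614] n [-0.043 -0.02   0.999]
top 19533 [ 0.5279 -0.0441  0.0007] n [-0.  0.  1.]
```

```bash
python3 -m pendant '[{"dx":0,"dy":0.1,"dz":0,"twist":0},{"dx":0,"dy":0.1,"dz":0.1,"twist":0},{"dx":0,"dy":0.1,"dz":0.1,"twist":0}]'
python3 - <<'E'
from h import *
to(.6304,-.1591,.043,2.7)
f=shot('wrist')
top(f,(.6285,-.158))
E
python3 -m pendant '[{"dx":0,"dy":0,"dz":-0.1,"twist":0},{"dx":0,"dy":0,"dz":-0.1,"twist":0},{"dx":0,"dy":0,"dz":-3,"twist":0},{"dx":0,"dy":0,"dz":-3.5,"twist":0}]' 45
python3 - <<'E'
from h import *
to(.6304,-.1591,.043,2.7)
f=shot('wrist')
top(f,(.6285,-.158))
E
```

```text
time: 13.6
eef_pos: [0.6316, -0.1578, 0.0435]
tcp_rot: [-0.024, 1.0, -0.0, 0.002]
contact_force: [0.8, 2.8, 8.6]
opening: 0.25
finger_force: 19.2
t 13.6 pos [ 0.6316 -0.1578  0.0435] yaw 2.71 q6 -2.02 F [0.8 2.8 8.6] op 0.25 -> d [ 0.12 -0.12  0.05] twist 0.01
top 920 [ 0.6281 -0.158   0.061 ] n [-0.075 -0.01   0.997]
time: 14.15
eef_pos: [0.6307, -0.1585, 0.0776]
tcp_rot: [-0.024, 1.0, -0.001, 0.001]
contact_force: [0.4, 0.1, -0.2]
opening: 0.454
finger_force: 0.0
t 14.15 pos [ 0.6307 -0.1585  0.0776] yaw 2.74 q6 -2.02 F [ 0.4  0.1 -0.2] op 0.454 -> d [ 0.04 -0.06  3.46] twist 0.04
top 615 [ 0.628  -0.158   0.0605] n [-0.066 -0.001  0.998]
```

```bash
python3 -m pendant '[{"dx":0,"dy":0,"dz":0,"twist":0},{"dx":0,"dy":0,"dz":0,"twist":0},{"dx":0,"dy":0,"dz":0,"twist":0},{"dx":-0.3,"dy":0,"dz":1,"twist":0},{"dx":-0.3,"dy":0,"dz":1.6,"twist":0},{"dx":-0.3,"dy":0,"dz":1.8,"twist":0},{"dx":-0.3,"dy":0,"dz":1.9,"twist":0},{"dx":-0.3,"dy":0,"dz":2.0,"twist":0},{"dx":-0.3,"dy":0,"dz":2.1,"twist":0}]' 0
python3 - <<'E'
from h import *
to(.6304,-.1591,.043,2.7)
E
python3 -m pendant '[{"dx":0,"dy":0,"dz":-1,"twist":0},{"dx":0,"dy":0,"dz":-3.5,"twist":0},{"dx":0,"dy":0,"dz":-3.5,"twist":0}]' 50
python3 - <<'E'
from h import *
to(.6304,-.1591,.043,2.7)
f=shot('wrist')
top(f,(.6285,-.158));blocks(f,.056,.064,.66)
E
```

```text
time: 15.32
eef_pos: [0.6331, -0.1578, 0.06]
tcp_rot: [-0.024, 1.0, 0.0, -0.001]
contact_force: [-10.8, 2.6, 22.7]
opening: 0.001
finger_force: 11.6
t 15.32 pos [ 0.6331 -0.1578  0.06  ] yaw 2.78 q6 -2.02 F [-10.8   2.6  22.7] op 0.001 -> d [ 0.28 -0.12  1.7 ] twist 0.08
time: 15.7
eef_pos: [0.6345, -0.1584, 0.0923]
tcp_rot: [-0.024, 1.0, -0.001, 0.002]
contact_force: [-0.1, -0.5, -0.6]
opening: 0.501
finger_force: 0.0
t 15.7 pos [ 0.6345 -0.1584  0.0923] yaw 2.75 q6 -2.02 F [-0.1 -0.5 -0.6] op 0.501 -> d [ 0.43 -0.04  4.93] twist 0.05
top 540 [ 0.628  -0.1579  0.0605] n [-0.066 -0.007  0.998]
blk px [252. 210.] c [ 0.631  -0.1592] w [22.4 21.6] ang 3.4 z 0.0606
```

```bash
python3 -m pendant '[{"dx":4,"dy":-2,"dz":-4,"twist":0},{"dx":8,"dy":-6,"dz":-5,"twist":0},{"dx":13,"dy":-12,"dz":-5,"twist":0},{"dx":16,"dy":-18,"dz":-5,"twist":0},{"dx":16.5,"dy":-22,"dz":-5,"twist":0},{"dx":16.5,"dy":-22,"dz":-5,"twist":0},{"dx":16.5,"dy":-22,"dz":-5,"twist":0}]' 60
python3 - <<'E'
from h import *
to(.48,-.385,.10,0)
f=shot('wrist')
blocks(f)
f=shot('top');blocks(f)
E
```

```text
time: 16.62
eef_pos: [0.4781, -0.3847, 0.1387]
tcp_rot: [-0.024, 1.0, 0.001, -0.001]
contact_force: [0.4, 0.6, 0.5]
opening: 0.6
finger_force: 0.0
t 16.62 pos [ 0.4781 -0.3847  0.1387] yaw 2.7 q6 -2.46 F [0.4 0.6 0.5] op 0.6 -> d [-0.19 -0.05  3.87] twist 2.7
blk px [251. 188.] c [ 0.4796 -0.3849] w [22.3 22. ] ang 13.6 z 0.0356
blk px [233. 259.] c [ 0.5549 -0.3992] w [23.5 10.2] ang -0.6 z 0.0353
blk px [142. 220.] c [0.4507 0.3793] w [42.9 45.1] ang 0.5 z 0.0314
```

```bash
python3 -m pendant '[{"dx":-0.15,"dy":0,"dz":5,"twist":-10},{"dx":-0.15,"dy":0,"dz":9,"twist":-10.9},{"dx":-0.15,"dy":0,"dz":12,"twist":-10.9},{"dx":-0.15,"dy":0,"dz":12.6,"twist":-10.9},{"dx":-0.15,"dy":0,"dz":12.6,"twist":-10.9},{"dx":-0.15,"dy":0,"dz":12.6,"twist":-10.9}]' 
python3 -c "
from h import *
to(.4796,-.3849,.012,13.6)"
python3 -m pendant '[{"dx":0,"dy":0,"dz":0,"twist":0},{"dx":0,"dy":0,"dz":0,"twist":0},{"dx":0,"dy":0,"dz":0,"twist":0},{"dx":0,"dy":0,"dz":0,"twist":0},{"dx":0,"dy":0,"dz":0,"twist":0},{"dx":0,"dy":0,"dz":-5,"twist":0},{"dx":0,"dy":0,"dz":-9,"twist":0},{"dx":0,"dy":0,"dz":-9,"twist":0}]' 0 40
python3 -c "
from h import *
to(.6330,-.0866,.10,2.7)"
```

```text
time: 17.48
eef_pos: [0.4814, -0.3861, 0.0164]
tcp_rot: [-0.119, 0.993, -0.001, 0.001]
contact_force: [0.0, -0.2, -0.0]
opening: 0.604
finger_force: 0.0
t 17.48 pos [ 0.4814 -0.3861  0.0164] yaw 13.68 q6 -2.65 F [ 0.  -0.2 -0. ] op 0.604 -> d [0.15 0.16 0.44] twist 0.08
time: 18.48
eef_pos: [0.4819, -0.3873, 0.1083]
tcp_rot: [-0.119, 0.993, -0.003, 0.002]
contact_force: [0.7, -0.5, -1.0]
opening: 0.248
finger_force: 39.5
t 18.48 pos [ 0.4819 -0.3873  0.1083] yaw 13.64 q6 -2.65 F [ 0.7 -0.5 -1. ] op 0.248 -> d [-21.78  25.67   0.74] twist 10.94
```

```bash
python3 -m pendant '[{"dx":-2,"dy":3,"dz":-1.5,"twist":0},{"dx":-6,"dy":8,"dz":-1.5,"twist":2},{"dx":-10,"dy":13,"dz":-1.5,"twist":4},{"dx":-14,"dy":18,"dz":-1.5,"twist":8},{"dx":-18,"dy":23,"dz":-1.5,"twist":10.9},{"dx":-22,"dy":25.6,"dz":-1,"twist":10.9},{"dx":-22,"dy":25.6,"dz":2,"twist":10.9},{"dx":-22,"dy":25.6,"dz":4,"twist":10.9},{"dx":-22,"dy":25.6,"dz":5,"twist":10.9},{"dx":-22,"dy":25.6,"dz":5,"twist":10.9}]' 
python3 -c "
from h import *
to(.6352,-.0864,.0445,2.7)"
```

```text
time: 19.73
eef_pos: [0.6328, -0.0854, 0.0534]
tcp_rot: [-0.023, 1.0, 0.0, -0.001]
contact_force: [-0.7, 0.6, -1.1]
opening: 0.251
finger_force: 39.5
t 19.73 pos [ 0.6328 -0.0854  0.0534] yaw 2.67 q6 -1.91 F [-0.7  0.6 -1.1] op 0.251 -> d [-0.23 -0.11  0.89] twist -0.03
```

```bash
python3 -m pendant '[{"dx":-0.2,"dy":-0.1,"dz":0,"twist":0},{"dx":-0.2,"dy":-0.1,"dz":0,"twist":0},{"dx":-0.2,"dy":-0.1,"dz":0,"twist":0},{"dx":-0.2,"dy":-0.1,"dz":0,"twist":0}]' 
python3 - <<'E'
from h import *
to(.6352,-.0864,.0445,2.7)
f=shot('wrist')
blocks(f,.06,.12,.68)
E
```

```text
time: 20.23
eef_pos: [0.6357, -0.0857, 0.0547]
tcp_rot: [-0.024, 1.0, -0.0, 0.0]
contact_force: [0.7, -0.5, -0.8]
opening: 0.244
finger_force: 39.6
t 20.23 pos [ 0.6357 -0.0857  0.0547] yaw 2.74 q6 -1.91 F [ 0.7 -0.5 -0.8] op 0.244 -> d [ 0.05 -0.07  1.02] twist 0.04
blk px [479. 226.] c [0.6208 0.0381] w [30.1 13.6] ang 4.4 z 0.0643
blk px [121. 227.] c [ 0.6309 -0.1585] w [22.2 22.2] ang 2.9 z 0.0608
```

```bash
cat >> h.py <<'E'
def terra(f,zlo,zhi,x0=.4,x1=.7):
    P=cloud(f);im=f['img'].astype(int)
    m=((P[...,2]>zlo)&(P[...,2]<zhi)&(P[...,0]>x0)&(P[...,0]<x1)&(im[...,0]>1.5*im[...,2]+10)).astype(np.uint8)
    n,l,st,ce=cv2.connectedComponentsWithStats(m)
    for i in range(1,n):
        if st[i,4]>60:
            q=P[l==i];zm=np.percentile(q[:,2],90);q=q[q[:,2]>zm-.004];c,w,a=cv2.minAreaRect((q[:,:2]*1000).astype(np.float32))
            print('terra',ce[i].round(0),len(q),np.round(c,1),np.round(w,1),round((a+45)%90-45,1),'z',np.median(q[:,2]).round(4),'xr',np.percentile(q[:,0],[2,98]).round(4),'yr',np.percentile(q[:,1],[2,98]).round(4))
E
python3 - <<'E'
from h import *
f=shot('wrist');terra(f,.05,.1,.55,.7)
E
```

```text
terra [121. 226.] 1364 [ 630.8 -158.7] [21.5 22.1] 3.3 z 0.0607 xr [0.6206 0.641 ] yr [-0.1688 -0.1485]
terra [250. 250.] 1663 [634.9 -86.8] [22.6 21.4] 3.5 z 0.0745 xr [0.6242 0.6455] yr [-0.0971 -0.0768]
```

```bash
python3 -m pendant '[{"dx":0.18,"dy":0,"dz":0.4,"twist":0},{"dx":0.18,"dy":0,"dz":0.7,"twist":0},{"dx":0.18,"dy":0,"dz":0.8,"twist":0},{"dx":0.18,"dy":0,"dz":0.8,"twist":0},{"dx":0.18,"dy":0,"dz":0.8,"twist":0}]' 
python3 -m pendant '[{"dx":0,"dy":0,"dz":0,"twist":0},{"dx":0,"dy":0,"dz":0,"twist":0},{"dx":0,"dy":0,"dz":0,"twist":0}]' 45
python3 - <<'E'
from h import *
to(.6331,-.0868,.0458,2.7)
f=shot('wrist');terra(f,.05,.1,.55,.7)
E
```

```text
time: 20.95
eef_pos: [0.634, -0.0858, 0.0465]
tcp_rot: [-0.024, 1.0, -0.0, 0.0]
contact_force: [-0.0, -0.3, -0.4]
opening: 0.25
finger_force: 39.7
time: 21.32
eef_pos: [0.634, -0.0858, 0.0466]
tcp_rot: [-0.024, 1.0, -0.0, 0.0]
contact_force: [1.2, -0.3, 0.3]
opening: 0.449
finger_force: 0.0
t 21.32 pos [ 0.634  -0.0858  0.0466] yaw 2.74 q6 -1.91 F [ 1.2 -0.3  0.3] op 0.449 -> d [ 0.09 -0.1   0.08] twist 0.04
terra [114. 236.] 1501 [ 631.  -158.8] [21.9 22.1] 2.9 z 0.0607 xr [0.6206 0.6409] yr [-0.1689 -0.1483]
terra [250. 238.] 1705 [626.8 -87.2] [22.  21.2] 1.9 z 0.0639 xr [0.6165 0.6369] yr [-0.0975 -0.0771]
```

```bash
python3 -m pendant '[{"dx":0,"dy":-0.06,"dz":0,"twist":0},{"dx":0,"dy":-0.06,"dz":0,"twist":0},{"dx":0,"dy":-0.06,"dz":0,"twist":0},{"dx":0,"dy":-0.06,"dz":0,"twist":0},{"dx":0.2,"dy":-0.06,"dz":0,"twist":0},{"dx":0.4,"dy":-0.06,"dz":0.1,"twist":0},{"dx":0.6,"dy":-0.06,"dz":0.2,"twist":0},{"dx":0.65,"dy":-0.06,"dz":0.3,"twist":0},{"dx":0.65,"dy":-0.06,"dz":0.4,"twist":0},{"dx":0.65,"dy":-0.06,"dz":0.4,"twist":0}]' 0 20
python3 - <<'E'
from h import *
to(.6271,-.0868,.0458,2.7)
f=shot('wrist');terra(f,.05,.1,.55,.7)
E
```

```text
time: 22.62
eef_pos: [0.6306, -0.0871, 0.0463]
tcp_rot: [-0.024, 1.0, -0.001, 0.004]
contact_force: [1.4, 2.9, 11.2]
opening: 0.25
finger_force: 24.4
t 22.62 pos [ 0.6306 -0.0871  0.0463] yaw 2.72 q6 -1.92 F [ 1.4  2.9 11.2] op 0.25 -> d [0.35 0.05 0.04] twist 0.02
terra [117. 242.] 1471 [ 631.  -158.7] [22.  22.1] 2.3 z 0.0607 xr [0.6204 0.6408] yr [-0.169  -0.1483]
terra [250. 239.] 1707 [623.7 -88.6] [22.4 21.1] 2.5 z 0.0636 xr [0.6133 0.6339] yr [-0.0988 -0.0784]
```

```bash
python3 -m pendant '[{"dx":0.1,"dy":0.1,"dz":-0.1,"twist":0},{"dx":0.25,"dy":0.1,"dz":-0.1,"twist":0},{"dx":0.25,"dy":0.1,"dz":-0.1,"twist":0},{"dx":0.25,"dy":0.1,"dz":-0.1,"twist":0},{"dx":0.25,"dy":0.1,"dz":0.1,"twist":0},{"dx":0.25,"dy":0.1,"dz":0.1,"twist":0}]'
python3 - <<'E'
from h import *
to(.6271,-.0868,.0458,2.7)
f=shot('wrist');terra(f,.05,.1,.55,.7)
E
```

```text
time: 23.42
eef_pos: [0.6288, -0.0868, 0.0459]
tcp_rot: [-0.024, 1.0, -0.001, 0.005]
contact_force: [2.6, 1.2, 12.4]
opening: 0.249
finger_force: 24.5
t 23.43 pos [ 0.6288 -0.0868  0.0459] yaw 2.73 q6 -1.92 F [ 2.6  1.2 12.4] op 0.249 -> d [0.17 0.   0.01] twist 0.03
terra [251. 239.] 1707 [622.1 -88.1] [22.1 21.2] 2.1 z 0.0634 xr [0.6115 0.6321] yr [-0.0984 -0.078 ]
terra [117. 245.] 1464 [ 631.  -158.7] [21.9 22.2] 3.1 z 0.0607 xr [0.6203 0.6409] yr [-0.169  -0.1482]
```

```bash
python3 -m pendant '[{"dx":0.15,"dy":0.1,"dz":-0.2,"twist":0},{"dx":0.15,"dy":0.1,"dz":-0.2,"twist":0},{"dx":0.15,"dy":0.1,"dz":-0.2,"twist":0}]' 45
python3 - <<'E'
from h import *
to(.6271,-.0868,.0458,2.7)
f=shot('wrist');terra(f,.05,.1,.55,.7)
E
python3 -m pendant '[{"dx":0,"dy":0,"dz":-2,"twist":0},{"dx":0,"dy":0,"dz":-3.2,"twist":0},{"dx":-0.4,"dy":0,"dz":-3.2,"twist":0},{"dx":-0.4,"dy":0,"dz":-3.2,"twist":0}]' 0
python3 - <<'E'
from h import *
to(.629,-.0868,.064,2.7)
f=shot('wrist');terra(f,.05,.1,.55,.7)
E
```

```text
time: 23.85
eef_pos: [0.6221, -0.0846, 0.0421]
tcp_rot: [-0.024, 1.0, 0.0, -0.001]
contact_force: [0.1, -0.3, -0.5]
opening: 0.45
finger_force: 0.0
t 23.85 pos [ 0.6221 -0.0846  0.0421] yaw 2.74 q6 -1.92 F [ 0.1 -0.3 -0.5] op 0.45 -> d [-0.49 -0.25 -0.37] twist 0.04
terra [246. 257.] 1594 [626.9 -88.1] [22.2 21.3] 3.6 z 0.0606 xr [0.6162 0.6371] yr [-0.0982 -0.0777]
terra [109. 257.] 1359 [ 628.4 -151.9] [22.  39.5] 13.0 z 0.0607 xr [0.6201 0.6408] yr [-0.169  -0.1483]
time: 24.4
eef_pos: [0.6277, -0.0846, 0.0758]
tcp_rot: [-0.024, 1.0, -0.0, 0.0]
contact_force: [0.2, 0.6, 0.1]
opening: 0.0
finger_force: 0.0
t 24.4 pos [ 0.6277 -0.0846  0.0758] yaw 2.75 q6 -1.91 F [0.2 0.6 0.1] op 0.0 -> d [-0.12 -0.22  1.18] twist 0.05
terra [135. 224.] 1026 [ 631.  -158.9] [21.6 21.6] 3.1 z 0.0607 xr [0.6208 0.6409] yr [-0.1688 -0.1485]
terra [249. 218.] 597 [625.4 -86.6] [17.1 21.6] 6.8 z 0.0606 xr [0.617  0.6321] yr [-0.097  -0.0761]
```

```bash
python3 -m pendant '[{"dx":0,"dy":0,"dz":-4,"twist":0},{"dx":3,"dy":3,"dz":-6.4,"twist":6},{"dx":7,"dy":7,"dz":-6.4,"twist":12},{"dx":11,"dy":11,"dz":-6.4,"twist":18},{"dx":15.7,"dy":15.7,"dz":-6.4,"twist":22.4},{"dx":15.7,"dy":15.7,"dz":-6.4,"twist":22.4},{"dx":15.7,"dy":15.7,"dz":-6.4,"twist":22.4},{"dx":15.7,"dy":15.7,"dz":-6.4,"twist":22.4}]' 60
python3 - <<'E'
from h import *
f=shot('wrist');blocks(f);terra(f,.05,.1,.55,.7)
to(.4631,.0647,.012,-19.7)
E
```

```text
time: 25.45
eef_pos: [0.4642, 0.064, 0.1398]
tcp_rot: [0.171, 0.985, -0.0, 0.001]
contact_force: [-0.1, -0.0, -0.3]
opening: 0.599
finger_force: 0.0
blk px [251. 184.] c [0.4633 0.0647] w [21.7 22.3] ang -19.9 z 0.0356
terra [113. 379.] 43 [ 620.  -158.8] [ 2.6 19.9] 2.1 z 0.0554 xr [0.6191 0.6213] yr [-0.1685 -0.1501]
t 25.5 pos [0.4641 0.0639 0.1397] yaw -19.72 q6 -1.31 F [ 0.3  0.4 -0. ] op 0.603 -> d [ 0.13  0.04 12.77] twist -0.02
```

```bash
python3 -m pendant '[{"dx":0.13,"dy":0.04,"dz":5,"twist":0},{"dx":0.13,"dy":0.04,"dz":9,"twist":0},{"dx":0.13,"dy":0.04,"dz":12,"twist":0},{"dx":0.13,"dy":0.04,"dz":12.6,"twist":0},{"dx":0.13,"dy":0.04,"dz":12.6,"twist":0},{"dx":0.13,"dy":0.04,"dz":12.6,"twist":0}]' 
python3 -m pendant '[{"dx":0,"dy":0,"dz":0,"twist":0},{"dx":0,"dy":0,"dz":0,"twist":0},{"dx":0,"dy":0,"dz":0,"twist":0},{"dx":0,"dy":0,"dz":0,"twist":0},{"dx":0,"dy":0,"dz":0,"twist":0},{"dx":0,"dy":0,"dz":-5,"twist":0},{"dx":0,"dy":0,"dz":-10,"twist":0},{"dx":0,"dy":0,"dz":-11,"twist":0}]' 0 40
python3 -c "
from h import *
to(.6310,-.0150,.125,2.7)"
```

```text
time: 26.25
eef_pos: [0.4635, 0.0652, 0.0149]
tcp_rot: [0.171, 0.985, 0.0, 0.002]
contact_force: [0.8, -0.1, 0.5]
opening: 0.598
finger_force: 0.0
time: 27.25
eef_pos: [0.464, 0.0654, 0.1269]
tcp_rot: [0.171, 0.985, 0.0, 0.003]
contact_force: [-0.2, 0.4, -1.0]
opening: 0.251
finger_force: 40.0
t 27.25 pos [0.464  0.0654 0.1269] yaw -19.65 q6 -1.3 F [-0.2  0.4 -1. ] op 0.251 -> d [-18.43  -1.96   0.31] twist -22.35
```

```bash
python3 -m pendant '[{"dx":-4,"dy":-0.5,"dz":0,"twist":-5},{"dx":-9,"dy":-1,"dz":0,"twist":-11},{"dx":-14,"dy":-1.5,"dz":0,"twist":-17},{"dx":-18.4,"dy":-1.95,"dz":0,"twist":-22.4},{"dx":-18.4,"dy":-1.95,"dz":0,"twist":-22.4},{"dx":-18.4,"dy":-1.95,"dz":3,"twist":-22.4},{"dx":-18.4,"dy":-1.95,"dz":6,"twist":-22.4},{"dx":-18.4,"dy":-1.95,"dz":6.8,"twist":-22.4},{"dx":-18.4,"dy":-1.95,"dz":6.8,"twist":-22.4},{"dx":-18.4,"dy":-1.95,"dz":6.8,"twist":-22.4}]' 
python3 - <<'E'
from h import *
to(.6310,-.0150,.0458,2.7)
f=shot('wrist');terra(f,.055,.1,.55,.7)
E
```

```text
time: 28.5
eef_pos: [0.6292, -0.0147, 0.0565]
tcp_rot: [-0.024, 1.0, -0.0, 0.001]
contact_force: [0.1, -0.1, 0.1]
opening: 0.247
finger_force: 40.0
t 28.5 pos [ 0.6292 -0.0147  0.0565] yaw 2.75 q6 -1.8 F [ 0.1 -0.1  0.1] op 0.247 -> d [-0.17 -0.04  1.07] twist 0.05
terra [ 13. 229.] 839 [ 630.8 -154.6] [22.5 15.4] 2.0 z 0.0605 xr [0.6202 0.641 ] yr [-0.16   -0.1473]
terra [126. 231.] 1329 [627.7 -86.2] [21.9 22.2] 7.4 z 0.0607 xr [0.6169 0.6381] yr [-0.0963 -0.0753]
terra [250. 250.] 1709 [629.9 -15.8] [23.2 21.3] 2.7 z 0.0775 xr [0.6188 0.64  ] yr [-0.026  -0.0058]
```

```bash
python3 -m pendant '[{"dx":0,"dy":0.07,"dz":0.6,"twist":0},{"dx":0,"dy":0.07,"dz":1,"twist":0},{"dx":0,"dy":0.07,"dz":1.1,"twist":0},{"dx":0,"dy":0.07,"dz":1.1,"twist":0},{"dx":0,"dy":0.07,"dz":1.1,"twist":0}]' 
python3 -m pendant '[{"dx":0,"dy":0,"dz":0,"twist":0},{"dx":0,"dy":0,"dz":0,"twist":0},{"dx":0,"dy":0,"dz":0,"twist":0}]' 45
python3 - <<'E'
from h import *
to(.630,-.0150,.0446,2.7)
f=shot('wrist');terra(f,.055,.1,.55,.7)
E
```

```text
time: 29.18
eef_pos: [0.6285, -0.014, 0.0447]
tcp_rot: [-0.024, 1.0, 0.0, -0.0]
contact_force: [-2.0, -0.0, 2.4]
opening: 0.247
finger_force: 40.4
time: 29.55
eef_pos: [0.6286, -0.0141, 0.0443]
tcp_rot: [-0.024, 1.0, -0.0, 0.0]
contact_force: [-1.1, -0.6, 0.4]
opening: 0.448
finger_force: 0.0
t 29.55 pos [ 0.6286 -0.0141  0.0443] yaw 2.74 q6 -1.8 F [-1.1 -0.6  0.4] op 0.448 -> d [-0.14 -0.1  -0.03] twist 0.04
terra [  4. 242.] 258 [ 630.7 -148.5] [21.1  3.5] 0.1 z 0.0585 xr [0.6217 0.6408] yr [-0.1495 -0.1468]
terra [115. 241.] 1570 [627.6 -85.8] [21.9 22.5] 7.4 z 0.0607 xr [0.6165 0.6379] yr [-0.0965 -0.0752]
terra [251. 243.] 1756 [623.1 -15.3] [22.1 21.3] 2.9 z 0.0639 xr [0.6128 0.6334] yr [-0.0256 -0.005 ]
```

Tipped in correctly. Grip lightly, pull to -x, release.

```bash
python3 -m pendant '[{"dx":0,"dy":-0.06,"dz":0,"twist":0},{"dx":0,"dy":-0.06,"dz":0,"twist":0},{"dx":0,"dy":-0.06,"dz":0,"twist":0},{"dx":0,"dy":-0.06,"dz":0,"twist":0},{"dx":0.2,"dy":-0.06,"dz":0,"twist":0},{"dx":0.4,"dy":-0.06,"dz":0,"twist":0},{"dx":0.6,"dy":-0.06,"dz":0,"twist":0},{"dx":0.8,"dy":-0.06,"dz":0.2,"twist":0},{"dx":0.9,"dy":-0.06,"dz":0.3,"twist":0},{"dx":0.9,"dy":-0.06,"dz":0.3,"twist":0}]' 0 20
python3 -c "
from h import *
f=shot('wrist');terra(f,.055,.1,.58,.7)
"
python3 -m pendant '[{"dx":0,"dy":0,"dz":-0.2,"twist":0},{"dx":0,"dy":0,"dz":-0.2,"twist":0},{"dx":0,"dy":0,"dz":-0.2,"twist":0}]' 45
python3 - <<'E'
from h import *
to(.6239,-.0150,.0446,2.7)
f=shot('wrist');terra(f,.055,.1,.58,.7)
E
```

```text
time: 30.85
eef_pos: [0.6224, -0.0152, 0.0443]
tcp_rot: [-0.024, 1.0, -0.0, 0.003]
contact_force: [1.9, 1.6, 6.7]
opening: 0.25
finger_force: 24.2
terra [250. 243.] 1722 [616.9 -16.6] [21.9 21.6] 2.7 z 0.0636 xr [0.6065 0.6269] yr [-0.0268 -0.0064]
terra [  6. 251.] 389 [ 630.8 -148.3] [ 6.5 22.5] -8.4 z 0.0598 xr [0.6204 0.6408] yr [-0.1521 -0.1469]
terra [118. 252.] 1512 [627.7 -86. ] [21.9 22.3] 8.8 z 0.0607 xr [0.6167 0.638 ] yr [-0.0964 -0.0752]
time: 31.28
eef_pos: [0.6188, -0.015, 0.0426]
tcp_rot: [-0.024, 1.0, 0.0, -0.001]
contact_force: [-0.8, -0.0, -0.4]
opening: 0.454
finger_force: 0.0
t 31.27 pos [ 0.6188 -0.015   0.0426] yaw 2.74 q6 -1.81 F [-0.8 -0.  -0.4] op 0.454 -> d [-0.51 -0.02 -0.2 ] twist 0.04
terra [250. 256.] 1635 [622.3 -16. ] [22.7 21.5] 1.8 z 0.0606 xr [0.6116 0.6328] yr [-0.0264 -0.0058]
terra [  5. 258.] 336 [ 630.4 -149.3] [ 5.8 21.8] -1.3 z 0.0591 xr [0.621  0.6406] yr [-0.1512 -0.147 ]
terra [115. 256.] 1295 [624.8 -80.2] [21.2 37. ] 15.3 z 0.0607 xr [0.6162 0.6375] yr [-0.0968 -0.0753]
```

```bash
python3 -m pendant '[{"dx":0,"dy":0,"dz":-4,"twist":0},{"dx":0,"dy":0,"dz":-6,"twist":0},{"dx":-0.4,"dy":2,"dz":-6,"twist":0},{"dx":-0.4,"dy":5.3,"dz":-6,"twist":0},{"dx":-0.4,"dy":5.3,"dz":-6,"twist":0},{"dx":-0.4,"dy":5.3,"dz":-6,"twist":0}]' 
python3 - <<'E'
from h import *
f=shot('wrist');blocks(f,.062,.07,.66);terra(f,.055,.07,.55,.7)
to(.6208,.0381,.045,2.7)
E
```

```text
time: 32.08
eef_pos: [0.6204, 0.0387, 0.1022]
tcp_rot: [-0.024, 1.0, 0.0, -0.001]
contact_force: [0.4, -0.5, 0.3]
opening: 0.452
finger_force: 0.0
blk px [252. 212.] c [0.6203 0.0386] w [29.7 11.6] ang 2.8 z 0.0645
terra [  3. 212.] 143 [ 630.5 -147.9] [ 4.4 21.2] -5.4 z 0.0591 xr [0.6214 0.6404] yr [-0.1498 -0.1466]
terra [ 82. 212.] 805 [627.8 -86.2] [21.9 22.9] 7.1 z 0.0607 xr [0.617 0.638] yr [-0.0963 -0.0751]
terra [177. 209.] 813 [622.5 -15.9] [21.8 21.4] 3.0 z 0.0607 xr [0.6121 0.6327] yr [-0.0259 -0.0056]
t 32.12 pos [0.6206 0.0381 0.1025] yaw 2.76 q6 -1.72 F [0.2 0.1 0.2] op 0.448 -> d [-0.03 -0.    5.75] twist 0.06
```

```bash
python3 -m pendant '[{"dx":0,"dy":0,"dz":1,"twist":0},{"dx":0,"dy":0,"dz":3,"twist":0},{"dx":0,"dy":0,"dz":5,"twist":0},{"dx":0,"dy":0,"dz":5.5,"twist":0},{"dx":0,"dy":0,"dz":5.5,"twist":0}]' 28
python3 -m pendant '[{"dx":0,"dy":0,"dz":0,"twist":0},{"dx":0,"dy":0,"dz":0,"twist":0},{"dx":0,"dy":0,"dz":0,"twist":0},{"dx":0,"dy":1,"dz":0,"twist":0},{"dx":0,"dy":2,"dz":0,"twist":0},{"dx":0,"dy":3,"dz":0,"twist":0},{"dx":0,"dy":4,"dz":0,"twist":0},{"dx":0,"dy":5,"dz":0,"twist":0},{"dx":0,"dy":5.7,"dz":0,"twist":0},{"dx":0,"dy":5.9,"dz":0,"twist":0}]' 0 30
python3 -m pendant '[{"dx":0,"dy":0.2,"dz":0,"twist":0},{"dx":0,"dy":0.3,"dz":0,"twist":0},{"dx":0,"dy":0.4,"dz":0,"twist":0},{"dx":0,"dy":0.4,"dz":0,"twist":0}]'
```

```text
time: 32.75
eef_pos: [0.6206, 0.038, 0.0474]
tcp_rot: [-0.024, 1.0, 0.0, -0.001]
contact_force: [-0.5, -0.6, 0.1]
opening: 0.282
finger_force: 0.0
time: 34.0
eef_pos: [0.6185, 0.0976, 0.0488]
tcp_rot: [-0.024, 1.0, 0.0, 0.0]
contact_force: [1.5, -3.8, 0.6]
opening: 0.129
finger_force: 33.2
time: 34.5
eef_pos: [0.6185, 0.0992, 0.0488]
tcp_rot: [-0.024, 1.0, -0.001, 0.0]
contact_force: [0.7, -8.9, 1.6]
opening: 0.132
finger_force: 33.3
```

```bash
python3 -m pendant '[{"dx":0,"dy":0,"dz":0,"twist":0},{"dx":0,"dy":0,"dz":0,"twist":0},{"dx":0,"dy":0,"dz":-4,"twist":0},{"dx":0,"dy":0,"dz":-9,"twist":0},{"dx":3,"dy":5,"dz":-11,"twist":0},{"dx":6,"dy":10,"dz":-11,"twist":0},{"dx":9,"dy":16,"dz":-11,"twist":0},{"dx":12,"dy":22,"dz":-11,"twist":0},{"dx":15.3,"dy":28,"dz":-11,"twist":0},{"dx":15.3,"dy":28,"dz":-11,"twist":0}]' 27
python3 -m pendant '[{"dx":0,"dy":0,"dz":0,"twist":0},{"dx":0,"dy":0,"dz":0,"twist":0}]' 50
python3 - <<'E'
from h import *
to(.4533,.374,.1,0)
f=shot('wrist','p1.png');blocks(f,.051,.064,.5);blocks(f,.024,.036,.5)
to(.4533,.374,.1,0)
f=shot('top');blocks(f,.060,.068,.66);terra(f,.052,.068,.56,.7)
E
```

```text
time: 35.75
eef_pos: [0.4489, 0.3764, 0.1582]
tcp_rot: [-0.026, 1.0, 0.001, -0.001]
contact_force: [0.3, 0.4, -0.6]
opening: 0.271
finger_force: 0.0
time: 36.0
eef_pos: [0.4525, 0.3724, 0.1583]
tcp_rot: [-0.023, 1.0, -0.0, -0.0]
contact_force: [0.8, 0.0, -0.2]
opening: 0.5
finger_force: 0.0
t 36.0 pos [0.4525 0.3724 0.1583] yaw 2.67 q6 -1.1 F [ 0.8  0.  -0.2] op 0.5 -> d [-0.09  0.16  5.83] twist 2.67
blk px [258. 190.] c [0.455 0.378] w [16.  16.1] ang -1.8 z 0.0585
blk px [257. 181.] c [0.4551 0.378 ] w [44.  44.4] ang -2.0 z 0.0307
t 36.05 pos [0.4527 0.3722 0.1584] yaw 2.63 q6 -1.1 F [0.7 0.3 0.6] op 0.502 -> d [-0.07  0.18  5.84] twist 2.63
```

View pics/p1.png

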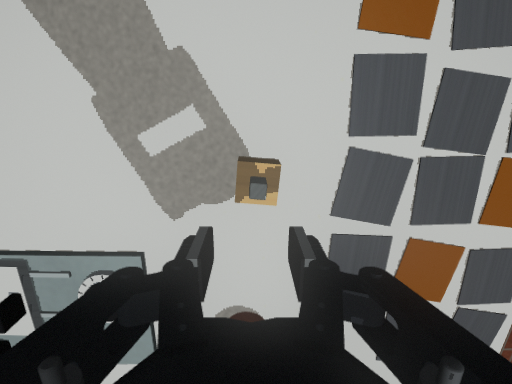

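```bash
python3 -m pendant '[{"dx":-0.26,"dy":0.57,"dz":4,"twist":4.5},{"dx":-0.26,"dy":0.57,"dz":8,"twist":4.5},{"dx":-0.26,"dy":0.57,"dz":8,"twist":4.5},{"dx":-0.26,"dy":0.57,"dz":8,"twist":4.5}]' 50
python3 - <<'E'
from h import *
f=shot('wrist');blocks(f,.053,.064,.5)
to(.455,.378,.039,-1.9)
E
```

```text
time: 36.6
eef_pos: [0.4555, 0.379, 0.0798]
tcp_rot: [0.016, 1.0, 0.0, 0.001]
contact_force: [0.6, 0.6, -0.2]
opening: 0.502
finger_force: 0.0
blk px [251. 219.] c [0.4549 0.378 ] w [15.2 16.2] ang -2.1 z 0.0585
t 36.65 pos [0.4559 0.3794 0.0807] yaw -1.81 q6 -1.02 F [ 0.1 -0.3  0.3] op 0.501 -> d [ 0.1  -0.16  4.16] twist 0.09
```

```bash
python3 -m pendant '[{"dx":0.08,"dy":-0.12,"dz":2,"twist":0},{"dx":0.08,"dy":-0.12,"dz":4,"twist":0},{"dx":0.08,"dy":-0.12,"dz":4.1,"twist":0},{"dx":0.08,"dy":-0.12,"dz":4.1,"twist":0},{"dx":0.08,"dy":-0.12,"dz":4.1,"twist":0}]' 
python3 -m pendant '[{"dx":0,"dy":0,"dz":0,"twist":0},{"dx":0,"dy":0,"dz":0,"twist":0},{"dx":0,"dy":0,"dz":0,"twist":0},{"dx":0,"dy":0,"dz":0,"twist":0},{"dx":0,"dy":0,"dz":0,"twist":0},{"dx":0,"dy":0,"dz":-2,"twist":0},{"dx":0,"dy":0,"dz":-4,"twist":0},{"dx":0,"dy":0,"dz":-7,"twist":0},{"dx":0,"dy":0,"dz":-9,"twist":0},{"dx":0,"dy":0,"dz":-9,"twist":0}]' 0 50
python3 -c "
from h import *
to(.632,-.19,.13,2.7)"
```

```text
time: 37.28
eef_pos: [0.4538, 0.3783, 0.038]
tcp_rot: [0.015, 1.0, 0.0, 0.001]
contact_force: [-0.4, 0.1, -0.1]
opening: 0.504
finger_force: 0.0
time: 38.52
eef_pos: [0.4544, 0.3785, 0.13]
tcp_rot: [0.015, 1.0, 0.001, 0.002]
contact_force: [0.3, -0.3, -0.7]
opening: 0.178
finger_force: 49.9
t 38.52 pos [0.4544 0.3785 0.13  ] yaw -1.75 q6 -1.02 F [ 0.3 -0.3 -0.7] op 0.178 -> d [-1.949e+01 -5.628e+01 -4.000e-02] twist -4.45
```

```bash
python3 -m pendant '[{"dx":-2,"dy":-3,"dz":0,"twist":0},{"dx":-4,"dy":-8,"dz":0,"twist":-1},{"dx":-6,"dy":-13,"dz":0,"twist":-2},{"dx":-8,"dy":-18,"dz":0,"twist":-3},{"dx":-10,"dy":-23,"dz":0,"twist":-4},{"dx":-12,"dy":-29,"dz":0,"twist":-4.4},{"dx":-14,"dy":-35,"dz":0,"twist":-4.4},{"dx":-16,"dy":-41,"dz":0,"twist":-4.4},{"dx":-18,"dy":-46,"dz":0,"twist":-4.4},{"dx":-19.3,"dy":-51.3,"dz":0,"twist":-4.4}]' 
python3 -m pendant '[{"dx":0,"dy":0,"dz":0,"twist":0},{"dx":0,"dy":0,"dz":0,"twist":0},{"dx":0,"dy":0,"dz":0,"twist":0}]'
python3 - <<'E'
from h import *
to(.633,-.193,.13,2.7)
f=shot('wrist','p2.png');terra(f,.052,.068,.56,.7)
i=f['img'];cv2.imwrite('pics/p2c.png',cv2.resize(i[120:384,60:412],None,fx=2,fy=2)[:,:,::-1])
f=shot('top');blocks(f,.060,.068,.66);terra(f,.052,.068,.56,.7)
E
```

```text
time: 39.78
eef_pos: [0.63, -0.1424, 0.1258]
tcp_rot: [-0.023, 1.0, 0.001, -0.001]
contact_force: [-0.3, 0.6, -0.3]
opening: 0.175
finger_force: 50.0
time: 40.15
eef_pos: [0.6298, -0.1391, 0.1267]
tcp_rot: [-0.024, 1.0, 0.0, -0.001]
contact_force: [-0.3, 1.0, 0.5]
opening: 0.173
finger_force: 50.0
t 40.15 pos [ 0.6298 -0.1391  0.1267] yaw 2.73 q6 -1.99 F [-0.3  1.   0.5] op 0.173 -> d [-0.06 -5.4  -0.34] twist 0.03
terra [469. 196.] 705 [619.7  42.3] [22.2 23.4] 3.5 z 0.0606 xr [0.6091 0.6303] yr [0.0312 0.0524]
terra [390. 198.] 663 [623.8 -27. ] [22.2 21.7] 2.6 z 0.0607 xr [0.613  0.6342] yr [-0.0372 -0.0166]
terra [300. 200.] 661 [ 628.4 -100.1] [21.  21.7] 3.1 z 0.0607 xr [0.6182 0.6384] yr [-0.1105 -0.0899]
```

View pics/p2c.png

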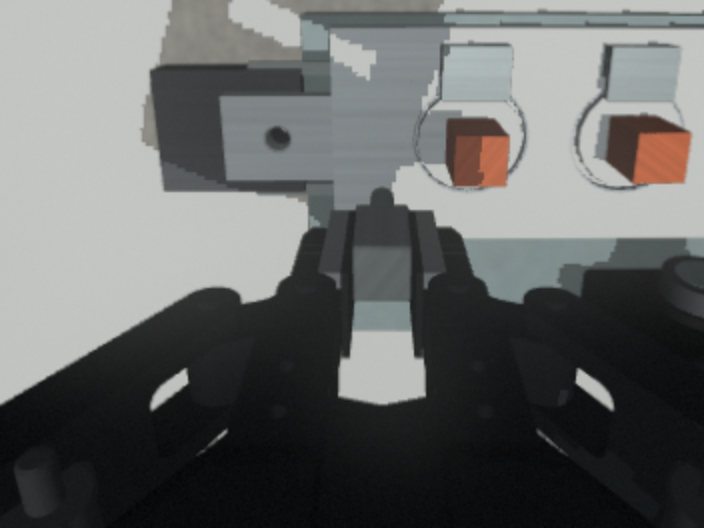

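```bash
python3 - <<'E'
from h import *
f=shot('wrist');g=cv2.cvtColor(f['img'],cv2.COLOR_RGB2GRAY)
w=g[175:204,182:218];m=(w<75).astype(np.uint8);n,l,st,ce=cv2.connectedComponentsWithStats(m)
for i in range(1,n): print(ce[i]+[182,175],st[i])
i=1+np.argmax(st[1:,4]);c=ce[i]+[182,175];print(onplane(f,[c],.030),onplane(f,[c],.0307))
P=cloud(f);print('tongue z',np.median(P[183:200,212:222,2]),'plate z',np.median(P[180:200,145:160,2]))
# tongue edges along x
col=P[150:230,205];print([(150+i,round(p[0],4),round(p[2],4)) for i,p in enumerate(col) if i%4==0])
print(onplane(f,[(250.5,216)],f['s']['eef_pos'][2]-.034))
to(.633,-.193,.13,2.7)
E
```

```text
[198.86956522 187.88043478] [12  8 11 11 92]
[[ 0.63148292 -0.18763132  0.03      ]] [[ 0.63127479 -0.1875036   0.0307    ]]
tongue z 0.030537503178167086 plate z 0.01965215945055443
[(150, np.float64(0.5984), np.float64(0.0177)), (154, np.float64(0.6017), np.float64(0.0197)), (158, np.float64(0.6054), np.float64(0.02)), (162, np.float64(0.609), np.float64(0.0208)), (166, np.float64(0.6113), np.float64(0.0279)), (170, np.float64(0.6141), np.float64(0.0318)), (174, np.float64(0.6182), np.float64(0.03)), (178, np.float64(0.6219), np.float64(0.03)), (182, np.float64(0.6254), np.float64(0.031)), (186, np.float64(0.6294), np.float64(0.03)), (190, np.float64(0.6332), np.float64(0.0301)), (194, np.float64(0.6363), np.float64(0.0325)), (198, np.float64(0.6407), np.float64(0.0308)), (202, np.float64(0.6447), np.float64(0.0305)), (206, np.float64(0.6484), np.float64(0.0312)), (210, np.float64(0.6569), np.float64(0.0196)), (214, np.float64(0.6615), np.float64(0.0185)), (218, np.float64(0.6737), np.float64(-0.0004)), (222, np.float64(0.6781), np.float64(0.0001)), (226, np.float64(0.6826), np.float64(0.0003))]
[[ 0.63137301 -0.14032342  0.09319654]]
t 40.3 pos [ 0.6303 -0.1394  0.1273] yaw 2.74 q6 -1.99 F [-0.4 -0.8 -0.5] op 0.174 -> d [-0.01 -5.37 -0.27] twist 0.04
```

```bash
python3 -m pendant '[{"dx":0.1,"dy":-2.5,"dz":0,"twist":0},{"dx":0.2,"dy":-4.7,"dz":1,"twist":0},{"dx":0.2,"dy":-4.73,"dz":4,"twist":0},{"dx":0.2,"dy":-4.73,"dz":5.5,"twist":0},{"dx":0.2,"dy":-4.73,"dz":5.5,"twist":0},{"dx":0.2,"dy":-4.73,"dz":5.5,"twist":0}]'
python3 - <<'E'
from h import *
to(.6305,-.1867,.070,2.7)
f=shot('wrist');i=f['img'];cv2.imwrite('pics/p3c.png',cv2.resize(i[150:270,180:320],None,fx=4,fy=4)[:,:,::-1])
E
```

```text
time: 41.05
eef_pos: [0.6312, -0.1884, 0.0732]
tcp_rot: [-0.023, 1.0, -0.0, 0.001]
contact_force: [-0.0, -0.4, -0.2]
opening: 0.172
finger_force: 50.0
t 41.05 pos [ 0.6312 -0.1884  0.0732] yaw 2.65 q6 -2.06 F [-0.  -0.4 -0.2] op 0.172 -> d [0.07 0.18 0.32] twist -0.05
```

View pics/p3c.png

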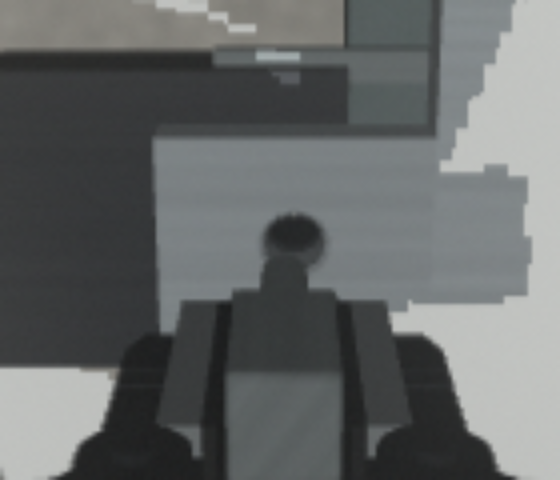

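```bash
python3 -m pendant '[{"dx":0.05,"dy":0.16,"dz":0,"twist":0},{"dx":0.05,"dy":0.16,"dz":0.3,"twist":0},{"dx":0.05,"dy":0.16,"dz":0.6,"twist":0},{"dx":0.05,"dy":0.16,"dz":0.9,"twist":0},{"dx":0.05,"dy":0.16,"dz":1.2,"twist":0},{"dx":0.05,"dy":0.16,"dz":1.2,"twist":0}]'
python3 - <<'E'
from h import *
to(.6305,-.1867,.043,2.7)
f=shot('wrist')
E
```

```text
time: 41.85
eef_pos: [0.6298, -0.1864, 0.0599]
tcp_rot: [-0.023, 1.0, 0.0, -0.0]
contact_force: [0.1, 0.6, -1.2]
opening: 0.174
finger_force: 50.0
t 41.85 pos [ 0.6298 -0.1864  0.0599] yaw 2.64 q6 -2.06 F [ 0.1  0.6 -1.2] op 0.174 -> d [-0.07 -0.03  1.69] twist -0.06
```

```bash
python3 -m pendant '[{"dx":-0.03,"dy":0,"dz":0.3,"twist":0},{"dx":-0.03,"dy":0,"dz":0.6,"twist":0},{"dx":-0.03,"dy":0,"dz":0.9,"twist":0},{"dx":-0.03,"dy":0,"dz":0.9,"twist":0},{"dx":-0.03,"dy":0,"dz":0.9,"twist":0}]'
python3 -c "
from h import *
to(.6305,-.1867,.039,2.7)"
```

```text
time: 42.52
eef_pos: [0.6304, -0.1865, 0.0515]
tcp_rot: [-0.023, 1.0, -0.0, 0.0]
contact_force: [0.1, -0.2, -0.8]
opening: 0.175
finger_force: 50.0
t 42.52 pos [ 0.6304 -0.1865  0.0515] yaw 2.64 q6 -2.06 F [ 0.1 -0.2 -0.8] op 0.175 -> d [-0.01 -0.02  1.25] twist -0.06
```

```bash
python3 -m pendant '[{"dx":0,"dy":0,"dz":0.4,"twist":0},{"dx":0,"dy":0,"dz":0.8,"twist":0},{"dx":0,"dy":0,"dz":1.1,"twist":0},{"dx":0,"dy":0,"dz":1.2,"twist":0},{"dx":0,"dy":0,"dz":1.2,"twist":0}]'
python3 -m pendant '[{"dx":0,"dy":0,"dz":0,"twist":0},{"dx":0,"dy":0,"dz":0,"twist":0},{"dx":0,"dy":0,"dz":0,"twist":0},{"dx":0,"dy":0,"dz":-4,"twist":0},{"dx":0,"dy":0,"dz":-8,"twist":0},{"dx":0,"dy":0,"dz":-9,"twist":0}]' 50
python3 - <<'E'
from h import *
f=shot('wrist');blocks(f,.050,.068,.66);terra(f,.052,.068,.56,.7)
to(.612,.20,.13,0)
E
```

```text
time: 43.15
eef_pos: [0.6303, -0.1865, 0.0393]
tcp_rot: [-0.023, 1.0, 0.0, -0.0]
contact_force: [-0.7, -0.6, -0.1]
opening: 0.174
finger_force: 50.0
time: 43.9
eef_pos: [0.6324, -0.1874, 0.1334]
tcp_rot: [-0.023, 1.0, -0.002, 0.003]
contact_force: [-0.4, 0.2, -0.3]
opening: 0.5
finger_force: 0.0
blk px [440. 193.] c [ 0.6238 -0.0271] w [23. 23.] ang 3.4 z 0.0603
blk px [506. 194.] c [0.6203 0.0336] w [ 6.6 23.1] ang -1.7 z 0.0556
blk px [355. 195.] c [ 0.6282 -0.1004] w [22.2 22.1] ang 3.5 z 0.0604
blk px [252. 194.] c [ 0.6314 -0.1876] w [15.6 15.3] ang 2.7 z 0.0585
terra [507. 194.] 131 [620.2  32.2] [21.3  4.1] 10.5 z 0.0587 xr [0.6107 0.6304] yr [0.0306 0.035 ]
terra [442. 193.] 659 [623.6 -27. ] [22.4 22.8] 2.9 z 0.0605 xr [0.6127 0.6339] yr [-0.0378 -0.0168]
terra [356. 196.] 638 [ 628.  -100.3] [21.5 22. ] 3.2 z 0.0606 xr [0.6179 0.6384] yr [-0.1109 -0.09  ]
t 43.95 pos [ 0.632  -0.1872  0.133 ] yaw 2.65 q6 -2.06 F [ 0.  -1.   1.3] op 0.501 -> d [ 0.21 38.77  0.2 ] twist 2.65
```

```bash
python3 -m pendant '[{"dx":0,"dy":5,"dz":0,"twist":6},{"dx":0,"dy":10,"dz":0,"twist":12},{"dx":0,"dy":15,"dz":0,"twist":20},{"dx":0.1,"dy":20,"dz":0,"twist":28},{"dx":0.1,"dy":25,"dz":0,"twist":36},{"dx":0.2,"dy":30,"dz":0,"twist":42},{"dx":0.2,"dy":35,"dz":0,"twist":48},{"dx":0.2,"dy":38.8,"dz":0,"twist":48},{"dx":0.2,"dy":38.8,"dz":0,"twist":48},{"dx":0.2,"dy":38.8,"dz":0,"twist":48}]' 50
cat >> h.py <<'E'
def knob(f):
    P=cloud(f);q=P[(P[...,2]>.053)&(P[...,2]<.065)&(np.hypot(P[...,0]-.612,P[...,1]-.2)<.032)]
    c,w,a=cv2.minAreaRect((q[:,:2]*1000).astype(np.float32));L=a if w[0]>w[1] else a+90
    print('knob c',np.round(c,1),'w',np.round(w,1),'long axis',round(L,1),'phi',round((182.7-L)%180,1),len(q))
E
python3 - <<'E'
from h import *
f=shot('wrist');knob(f);blocks(f,.06,.068,.66)
to(.612,.20,.036,-45.3)
E
```

```text
time: 45.2
eef_pos: [0.6097, 0.2005, 0.1278]
tcp_rot: [0.385, 0.923, -0.001, -0.001]
contact_force: [-0.7, 0.1, -0.6]
opening: 0.499
finger_force: 0.0
knob c [612.3 202.2] w [11.8 45.1] long axis 135.2 phi 47.5 814
blk px [492.  47.] c [0.649  0.3993] w [27.3  3.9] ang 38.3 z 0.0638
blk px [431.  87.] c [0.642  0.3567] w [10.7 48.7] ang 33.4 z 0.0641
blk px [254. 199.] c [0.6125 0.2022] w [11.4 44.5] ang -44.7 z 0.0608
t 45.25 pos [0.61   0.2    0.1282] yaw -45.4 q6 -0.62 F [ 0.3 -0.7  0.4] op 0.5 -> d [-0.15  0.15  9.22] twist -0.1
```

```bash
python3 -m pendant '[{"dx":0,"dy":0.4,"dz":3,"twist":0},{"dx":0,"dy":0.4,"dz":6,"twist":0},{"dx":0,"dy":0.4,"dz":8.5,"twist":0},{"dx":0,"dy":0.4,"dz":9.1,"twist":0},{"dx":0,"dy":0.4,"dz":9.1,"twist":0},{"dx":0,"dy":0.4,"dz":9.1,"twist":0}]' 50
python3 -m pendant '[{"dx":0,"dy":0,"dz":0,"twist":0},{"dx":0,"dy":0,"dz":0,"twist":0},{"dx":0,"dy":0,"dz":0,"twist":0},{"dx":0,"dy":0,"dz":0,"twist":0}]' 0 40
python3 -c "
from h import *
to(.613,.203,.036,-45.3);print(ctrl.get_state()['wrist_torque'])"
```

```text
time: 46.0
eef_pos: [0.6145, 0.2036, 0.04]
tcp_rot: [0.386, 0.923, 0.001, 0.001]
contact_force: [0.0, -0.4, -0.1]
opening: 0.504
finger_force: 0.0
time: 46.5
eef_pos: [0.6122, 0.2022, 0.0397]
tcp_rot: [0.385, 0.923, -0.003, -0.001]
contact_force: [-5.9, -4.8, 7.7]
opening: 0.13
finger_force: 40.7
t 46.5 pos [0.6122 0.2022 0.0397] yaw -45.29 q6 -0.62 F [-5.9 -4.8  7.7] op 0.13 -> d [0.   0.11 0.37] twist 0.01
[-0.95087801  0.94287731  0.04499477]
```

```bash
python3 -m pendant '[{"dx":0,"dy":-0.2,"dz":0,"twist":0},{"dx":0,"dy":-0.2,"dz":0,"twist":-8},{"dx":0,"dy":-0.2,"dz":0,"twist":-16},{"dx":0,"dy":-0.2,"dz":0,"twist":-24},{"dx":0,"dy":-0.2,"dz":0,"twist":-32},{"dx":0,"dy":-0.2,"dz":0,"twist":-40},{"dx":0,"dy":-0.2,"dz":0,"twist":-46},{"dx":0,"dy":-0.2,"dz":0,"twist":-49},{"dx":0,"dy":-0.2,"dz":0,"twist":-49},{"dx":0,"dy":-0.2,"dz":0,"twist":-49}]'
python3 - <<'E'
from h import *
to(.6125,.2025,.036,2.7);print(ctrl.get_state()['wrist_torque'])
f=shot('wrist')
g=f['img'].copy();cv2.imwrite('pics/k1.png',cv2.resize(g[150:300,170:340],None,fx=4,fy=4)[:,:,::-1])
E
```

```text
time: 47.75
eef_pos: [0.6125, 0.203, 0.0397]
tcp_rot: [-0.03, 1.0, 0.001, 0.001]
contact_force: [-3.0, -0.4, 4.9]
opening: 0.13
finger_force: 41.0
t 47.75 pos [0.6125 0.203  0.0397] yaw 3.48 q6 -1.47 F [-3.  -0.4  4.9] op 0.13 -> d [ 0.01 -0.05  0.37] twist 0.78
[-3.39223539e-04  3.66430551e-01 -4.74059500e-01]
```

```bash
python3 -m pendant '[{"dx":0,"dy":0,"dz":0,"twist":0},{"dx":0,"dy":0,"dz":0,"twist":8},{"dx":0,"dy":0,"dz":0,"twist":16},{"dx":0,"dy":0,"dz":0,"twist":24},{"dx":0,"dy":0,"dz":0,"twist":32},{"dx":0,"dy":0,"dz":0,"twist":40},{"dx":0,"dy":0,"dz":0,"twist":48},{"dx":0,"dy":0,"dz":0,"twist":56},{"dx":0,"dy":0,"dz":0,"twist":64},{"dx":0,"dy":0,"dz":0,"twist":72}]'
python3 -m pendant '[{"dx":0,"dy":0,"dz":0,"twist":8},{"dx":0,"dy":0,"dz":0,"twist":16},{"dx":0,"dy":0,"dz":0,"twist":24},{"dx":0,"dy":0,"dz":0,"twist":32},{"dx":0,"dy":0,"dz":0,"twist":40},{"dx":0,"dy":0,"dz":0,"twist":48},{"dx":0,"dy":0,"dz":0,"twist":56},{"dx":0,"dy":0,"dz":0,"twist":64},{"dx":0,"dy":0,"dz":0,"twist":70},{"dx":0,"dy":0,"dz":0,"twist":73}]'
python3 -m pendant '[{"dx":0,"dy":0,"dz":0,"twist":0},{"dx":0,"dy":0,"dz":0,"twist":0}]'
python3 -c "
from h import *
to(.6125,.2025,.036,-141.3);print(ctrl.get_state()['wrist_torque'])"
```

```text
time: 49.05
eef_pos: [0.6118, 0.2019, 0.0397]
tcp_rot: [0.563, 0.826, -0.001, 0.0]
contact_force: [-4.3, -2.8, 7.5]
opening: 0.129
finger_force: 40.7
time: 50.3
eef_pos: [0.6106, 0.2022, 0.0397]
tcp_rot: [0.944, 0.33, -0.002, -0.0]
contact_force: [-7.9, -1.6, 10.2]
opening: 0.128
finger_force: 41.1
time: 50.55
eef_pos: [0.6106, 0.2022, 0.0397]
tcp_rot: [0.944, 0.331, -0.002, -0.0]
contact_force: [-6.6, -2.3, 10.8]
opening: 0.128
finger_force: 41.1
t 50.55 pos [0.6106 0.2022 0.0397] yaw -141.33 q6 1.06 F [-6.6 -2.3 10.8] op 0.128 -> d [0.17 0.1  0.37] twist -0.03
[-0.28257683  1.20198053 -0.03866773]
```

Release, rise, check.

```bash
python3 -m pendant '[{"dx":0,"dy":0,"dz":0,"twist":0},{"dx":0,"dy":0,"dz":0,"twist":0},{"dx":0,"dy":0,"dz":0,"twist":0},{"dx":0,"dy":0,"dz":-3,"twist":0},{"dx":0,"dy":0,"dz":-7,"twist":0},{"dx":0,"dy":0,"dz":-12,"twist":0},{"dx":0,"dy":0,"dz":-14,"twist":0},{"dx":0,"dy":0,"dz":-14,"twist":0},{"dx":0,"dy":0,"dz":-14,"twist":0}]' 50
python3 - <<'E'
from h import *
f=shot('wrist','k2.png');knob(f);terra(f,.05,.068,.58,.66)
to(.6125,.2025,.036,-141.3)
f=shot('top');P=cloud(f);terra(f,.045,.068,.58,.66);print('pin',bydepth(f,[(327,167)]));blocks(f,.054,.068,.66)
f=shot('side','k3.png')
E
```

```text
time: 51.68
eef_pos: [0.6106, 0.2022, 0.1756]
tcp_rot: [0.944, 0.331, -0.002, -0.0]
contact_force: [-0.6, -0.8, -0.3]
opening: 0.5
finger_force: 0.0
knob c [613.5 202.4] w [45.4 11. ] long axis 38.6 phi 144.1 547
terra [99. 21.] 174 [642.1 385.2] [45.6 10.1] -20.8 z 0.0651 xr [0.636  0.6535] yr [0.3653 0.4043]
terra [369. 263.] 195 [620.6  43.6] [21.  21.7] 2.6 z 0.0606 xr [0.6105 0.6308] yr [0.0348 0.0543]
terra [418. 292.] 65 [632.7 -26. ] [ 4.4 22.6] 2.8 z 0.0605 xr [0.6304 0.635 ] yr [-0.0355 -0.015 ]
terra [457. 319.] 95 [635.8 -98.7] [24.1  7.1] -0.3 z 0.0604 xr [0.633  0.6393] yr [-0.1091 -0.0878]
t 51.73 pos [0.6104 0.2022 0.1753] yaw -141.36 q6 1.06 F [ 0.3  0.1 -0.8] op 0.498 -> d [ 0.24  0.14 13.93] twist -0.06
pin [[ 0.62160263 -0.1828159   0.05614829]]
```

View pics/k2.png

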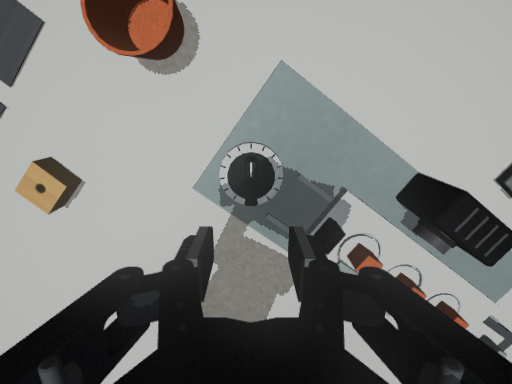

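The knob sits at 144° (six clicks), with its white line at about (251,168). All three samples are level in their seats, the stand is empty and the pin is in the tongue.

```bash
python3 -c "
from plant import ctrl
print(ctrl.sign_off())"
```

```text
the job is handed in; nothing more can be done
None
```

I handed the job in at about 52 s; no verdict came back, but the last camera checks showed all three samples flat in their seats, the carriage home, the pin fully down and the focus knob at the sixth click (144° measured).

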